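# Load the sample cassette, latch it and index the dial

### The arm

A 6-joint arm with a two-finger parallel gripper is mounted at the origin on a cart in front of the work surface, level with it; the furniture and walls round the work are solid. World frame = base frame: x ahead of the robot, y to its left, z up, the work surface at z = 0. Lengths are in mm, angles in rad, forces in N, time in s.
With the tool pointing down it reaches from about 350 to 725 mm from the base axis. Payload 6 kg.
Tool frame: the origin (TCP) lies at the very end of the fingers, on their centre line; the grasp point (between the pads) lies 19 mm behind it (r.pinch_z is the distance from the TCP to the grasp point, in mm); z points along the fingers, y is the direction in which the jaws open and shut (so a half turn about z gives the same grasp; the last joint's range is limited). The gripper opens to 85 mm and grips with 20 to 120 N. Pads are 22 mm wide; open, the fingers measure 114 mm over their backs; the gripper's body (76 mm by 85 mm) begins 54 mm behind the grasp point. The pads swing forward as they close: fully open they stand 13 mm farther back than shut.
Start: joints at [1.495, 0.04, 0.085, 0, -1.615, -0.334], TCP at [239.028, 550.308, 231.261] pointing down, gripper open.
Joint ranges: [-2.56, 2.56], [-1.29, 2.01], [-1.08, 1.49], [-3.29, 1.98], [-2.81, -0.18], [-2.99, 2.99]. Speed limits (rad/s): [2.57, 2.57, 3.01, 3.14, 3.14, 3.14].

### API

Orientations are given as a unit quaternion [w, x, y, z].
In Python, from workcell import get_obs, imaging, order, r gives the robot as it stands.
- The arm moves only by the tool step_arm, never from a script. Its argument "motion" is a list of rows, each an object of numbers: "dx", "dy", "dz": the shift along the tool's x, y, z in m; "yaw": the turn about the tool's z in rad; "claw": the gripper's target within -1 to 1 (shut at 1, half-way at 0, fully open at -1). A call has exactly 5 rows; each row shifts and turns the commanded pose from where the row before left it, along the tool's axes as they then stand; what a row does not reach is not made up. A row lasts 1/10 s, in which the tool goes at most 50 mm and 8.59 degrees, less where a joint would pass 70% of its speed; a pose out of reach is approached as far as the arm can. A call with a gripper value outside its range is refused whole. The fingers move at their own pace and stop on an object; the grip force is fixed at half the most. Time passes only in rows, so rows that do not move let the fingers close, or fill a call up. It gives the time, the measured TCP pose, the force and the opening at its end, in the units of the state.
- get_obs(): the state, without advancing time (a new reading comes with each control period).
- imaging.camera(name): name is "scene" or "top" or "wrist"; returns a dict with "color" (480x640x3 uint8, red, green, blue), "depth" (480x640 float32, mm along the optical axis (not along the pixel's ray), 0 where there is no reading), "mtx" (3x3 intrinsics, pixels), "dist" ([k1, k2, p1, p2, k3] as OpenCV has them; the pictures are not rectified), "position" and "rotation" of the camera in the world. Camera axes: x right, y up, looking along -z (the intrinsics and any distortion apply to the point x, -y, -z); pixel columns grow to the right and rows downward; lengths in mm; the calibration is good to about 2 mm. A picture is of the moment at which its call begins.
- order.close_job(): hands the job in, once; it reports no verdict.
The state is a dict: "time": time; "joint_pos": joint angles; "joint_velocities": joint speeds; "joint_efforts": joint torques, N m; "eef_pos": TCP position; "ee_rot": TCP orientation; "contact_force": force on the tool from outside, world axes, zero at the start; "torque": the same for the moment, N m; "gripper_width": finger opening in mm.
Only numpy, scipy, OpenCV 4.12 (cv2) and the standard library are available. Lean on these libraries where they do the work, as an engineer would, in place of code of your own. Each camera call takes 0.05 s, during which the arm holds its last target.

### The job

Take the sample cassette out of its parking stand and set it fully down in the loading bay of the bench unit, then turn the latch handle clockwise to its stop so that its tongue lies over the cassette, and only then turn the dial clockwise to the fifth click from its counter-clockwise end stop. The stand leaves only the short ends of the cassette free and the bay only its broad sides, so put it down upright on the worktop on the way and take it again the other way. Leave the beaker, bottles and flask standing where they are.

Things in the scene. Friction and masses are not known exactly. Their poses are not given: they have to be found in the camera images.
- cassette_center (a point): Centre (half-way up) of the loose sample cassette: upright grey block, 60 mm (its x) by 46 mm (its y) by 75 mm high, about 0.3 kg, two round ports on top. Starts upright in the stand, its axes along the stand's within 0.02 rad, on a floor 8 mm above the worktop; set down on the worktop its centre is at z = 0.0375. Half a turn about z makes no difference.
- stand: Fixed parking stand, origin at the centre of its underside. Base 92 mm (x) by 82 mm (y), 8 mm thick. Walls at y = +-27..34 mm, 56 mm long in x, 82 mm high overall, flank the cassette's broad (60 mm) sides with 4 mm play; the x ends are open but for lips up to z = 14 mm at x = +-34..39 mm. So there it can be gripped only across its 60 mm length, closing along x.
- unit: Fixed bench unit, origin at the centre of its underside, z up. Base 150 mm (x) by 310 mm (y), 12 mm thick. At its +y end the loading bay; from y = -150 to +45 mm (x +-62 mm) a white console, top 60 mm above the worktop, with the latch (axis at x 0, y +15 mm) and the dial (axis at x 0, y -95 mm).
- bay (a point): Centre of the bay floor, 12 mm above the worktop; axes as the unit's. Takes the cassette with its 60 mm length along the unit's y: walls 74 mm high above the floor at y = +-34..42 mm, 62 mm long in x; lips 7 mm high at x = +-27..32 mm (4 mm play all round). There it can be held only across its 46 mm width, closing along x. Seated, its centre is 37.5 mm above this point.
- latch (a joint): Latch angle, rad, growing clockwise seen from above: 0 open (starts within 0.2 of it), stop at 1.6, latched above 1.4. Friction 0.08 N m; stays where left. Its steel tongue, 78 mm long, 20 mm wide, points to the unit's -x at 0 and to +y, over the cassette, at 1.57. A lower arm, pointing to the unit's -y when open, blocks the dial and swings clear as the latch closes.
- latch_grip (a point): On the latch axis, 120 mm above the worktop, where to grip. Handle: upright black bar 56 mm long, 12 mm thick, from 98 to 132 mm above the worktop, in line with the tongue (along this point's x, which turns with it; along the unit's x at joint 0). The tongue under it is 92 to 98 mm above the worktop, 5 mm over a seated cassette, and jams on one not fully down.
- dial (a joint): Dial angle, rad, growing clockwise seen from above; 0 is the counter-clockwise end stop. Clicks 0 to 7 are 0.524 rad (30 degrees) apart, the fifth at 2.618. A spring plunger pulls it into the nearest click; about 0.24 N m to leave it. Starts at click 0, 1 or 2. With the latch open it is blocked between clicks 3 and 4 (closing the latch pushes it back to 2).
- dial_grip (a point): On the dial axis, 106 mm above the worktop, where to grip. Handle: upright black bar 60 mm long, 12 mm thick, 84 to 118 mm above the worktop, on a lobed disc of 38 mm radius (stop finger to 43 mm). Its white-marked pointer end points 105 degrees minus the joint angle, counter-clockwise from above from the unit's x axis. Eight ticks mark the clicks; the longest is click 0.
- beaker: Loose plastic beaker, 76 mm across, 93 mm high, origin at the centre of its underside. Bystander.
- dropper_bottle: Loose amber dropper bottle, 34 mm across, 129 mm high, standing near the dial end of the unit; origin at the centre of its underside. Bystander.
- flask: Loose conical flask, 64 mm across, 105 mm high, standing behind the unit; origin at the centre of its underside. Bystander.
- squeeze_bottle: Loose wash bottle, body 66 mm across, 206 mm high, body centre about 20 mm to +y of its origin (underside). Bystander.
There are look-alikes about, which are no part of the job. Leave any yellow look-alike of the part that bears cassette_center alone.

How it is judged:
By the outcome, as a careful person would: the job done as asked, in the order asked, and still so for the second after the job is handed in, with the robot touching nothing.
It also fails if it takes over 72 s, if anything falls off the work surface, if the arm or the gripper's body presses on something with over 40 N, if the wrist force passes 120 N, or if a joint passes its speed limit or range.

## Working session

There is one attempt and no reset: what is moved stays moved. The work goes in short steps, Python scripts to look and compute and a tool call to move; the robot and the scene stay as the last step left them, time stands still between calls to the robot, and variables do not carry over. Pictures are saved under pics/ and viewed, and the job is handed in when it is done.

Besides the shell and the picture viewer there is one more tool, called as name([rows], argument=value, ...), one row to a line, values as JSON. step_arm: Moves the arm, as the interface text tells. Its arguments: {"type":"object","properties":{"motion":{"type":"array"}},"required":["motion"]}

```bash
ls; mkdir -p pics; cat > h.py <<'E'
import numpy as np, cv2
from workcell import get_obs, imaging, order, r
def cam(n,save=None):
    c=imaging.camera(n)
    if save: cv2.imwrite('pics/'+save,c['color'][:,:,::-1])
    return c
E
python3 - <<'E'
from h import *
np.set_printoptions(precision=4,suppress=True)
print(get_obs()); print(r.pinch_z)
for n in ['scene','top','wrist']:
    c=cam(n,n+'0.png'); print(n,c['position'],c['rotation'],c['mtx'],c['dist'])
    np.savez(''+n+'0.npz',**c)
E
```

```text
pics
{'time': 0.0, 'joint_pos': array([ 1.4947,  0.0408,  0.0838, -0.0005, -1.6155, -0.3337]), 'joint_velocities': array([ 0.0017, -0.0002, -0.0001, -0.0003,  0.0008,  0.0003]), 'joint_efforts': array([  0.0001, -36.8211,  34.742 ,   6.9323,  -0.0055,   0.    ]), 'eef_pos': array([238.8475, 550.0459, 230.2613]), 'ee_rot': array([ 0.0009,  0.9791, -0.2035, -0.0001]), 'contact_force': array([-0.3664, -0.5525,  0.6423]), 'torque': array([-0.0062,  0.0199, -0.0269]), 'gripper_width': 85.26869194069563}
18.700000000000003
scene [-133.1548 -661.4596 1095.0317] [ 0.8492  0.347  -0.1451 -0.3706] [[583.2055   0.     321.5858]
 [  0.     583.2055 248.8586]
 [  0.       0.       1.    ]] [0.0411 0.     0.     0.     0.    ]
top [ 474.8392    2.2749 1568.644 ] [ 0.7111  0.0161 -0.0268 -0.7024] [[531.0773   0.     322.1685]
 [  0.     531.0773 238.386 ]
 [  0.       0.       1.    ]] [-0.1469  0.      0.      0.      0.    ]
wrist [311.9909 518.9422 373.2212] [-0.5415  0.087  -0.1306  0.826 ] [[392.9971   0.     311.9511]
 [  0.     392.9971 239.7235]
 [  0.       0.       1.    ]] [-0.0009  0.      0.      0.      0.    ]
```

View pics/scene0.png

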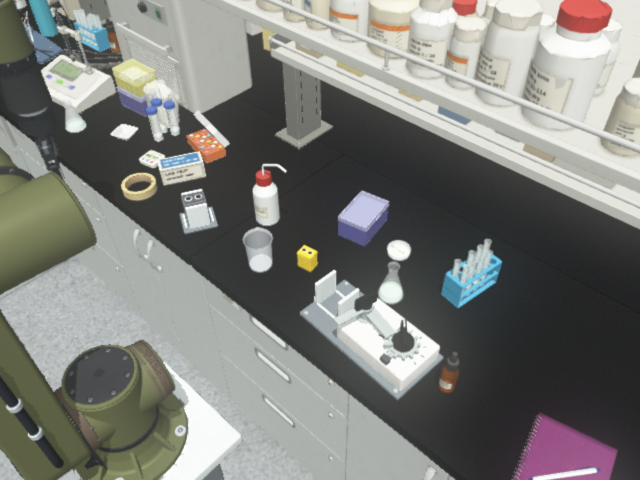

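View pics/top0.png

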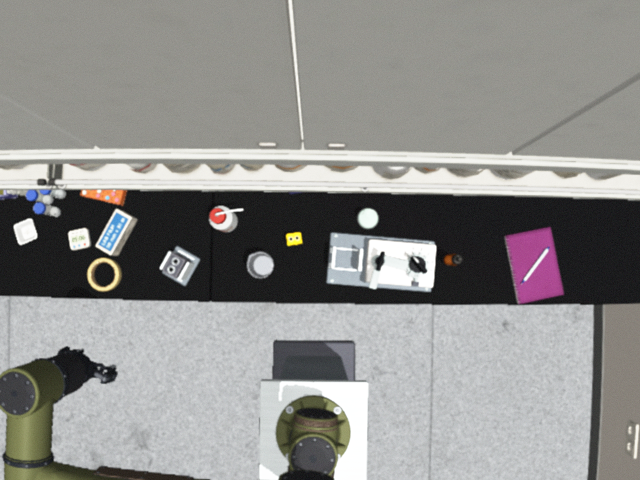

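View pics/wrist0.png

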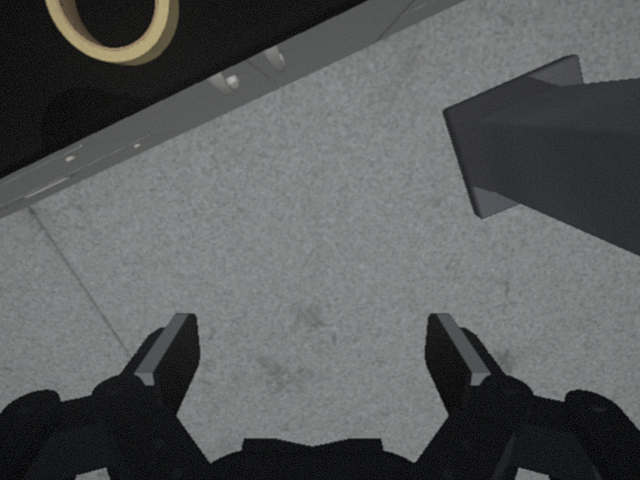

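The cassette, in its stand, is grey: scene (196,210), top (179,265). The look-alikes are the yellow block at scene (307,258), top (293,239), and the white and blue boxes at top (79,239) and (118,232). The unit is at top (382,262). I choose the grey block in the stand and check it in close crops.

```bash
cat >> h.py <<'E'
from scipy.spatial.transform import Rotation as R
def load(n): return dict(np.load(''+n+'.npz'))
def rot(q): return R.from_quat(np.roll(q,-1)).as_matrix()
def ray(c,px):
    p=cv2.undistortPoints(np.array(px,float).reshape(-1,1,2),c['mtx'],c['dist']).reshape(-1,2)
    d=np.c_[p[:,0],-p[:,1],-np.ones(len(p))]
    return d@rot(c['rotation']).T
def plane(c,px,z):
    d=ray(c,px);o=c['position']
    return o+d*((z-o[2])/d[:,2])[:,None]
def proj(c,P):
    q=(np.atleast_2d(P)-c['position'])@rot(c['rotation'])
    q=q*[1,-1,-1]
    return cv2.projectPoints(q,np.zeros(3),np.zeros(3),c['mtx'],c['dist'])[0].reshape(-1,2)
def cloud(c):
    h,w=c['depth'].shape
    uv=np.stack(np.meshgrid(np.arange(w),np.arange(h)),-1).reshape(-1,2).astype(float)
    P=c['position']+ray(c,uv)*c['depth'].reshape(-1,1)
    return P.reshape(h,w,3)
def crop(c,x0,y0,x1,y1,s,name):
    cv2.imwrite('pics/'+name,cv2.resize(c['color'][y0:y1,x0:x1,::-1],None,fx=s,fy=s,interpolation=cv2.INTER_CUBIC))
def tri(c1,p1,c2,p2):
    d1=ray(c1,[p1])[0];d2=ray(c2,[p2])[0]
    A=np.c_[d1,-d2];t=np.linalg.lstsq(A,c2['position']-c1['position'],rcond=None)[0]
    a=c1['position']+d1*t[0];b=c2['position']+d2*t[1]
    return (a+b)/2,np.linalg.norm(a-b)
E
python3 - <<'E'
from h import *
np.set_printoptions(precision=1,suppress=True)
t=load('top0');s=load('scene0')
crop(t,145,230,225,300,9,'ct1.png');crop(t,320,200,475,300,5,'ct2.png');crop(s,150,160,330,280,4,'cs1.png');crop(s,290,250,470,400,4,'cs2.png')
for n,c in (('t',t),('s',s)):
    C=cloud(c)
    for p in ([(179,265),(261,263),(293,239),(223,217),(368,217),(455,260),(345,259),(400,270)] if n=='t' else [(196,200),(390,290),(449,370),(258,240)]):
        print(n,p,C[p[1],p[0]])
E
```

```text
t (179, 265) [485.  381.8  85.1]
t (261, 263) [495.1 158.7   1.1]
t (293, 239) [564.2  63.2  53.1]
t (223, 217) [614.6 247.4 157.5]
t (368, 217) [ 624.9 -145.9  105.1]
t (455, 260) [ 508.  -390.5  107. ]
t (345, 259) [509.6 -88.1  18. ]
t (400, 270) [ 479.  -243.    61.5]
s (196, 200) [485.4 386.   82.5]
s (390, 290) [ 614.6 -166.1   45. ]
s (449, 370) [ 503.  -400.7   83.1]
s (258, 240) [512.5 178.2  53.6]
```

View pics/ct1.png

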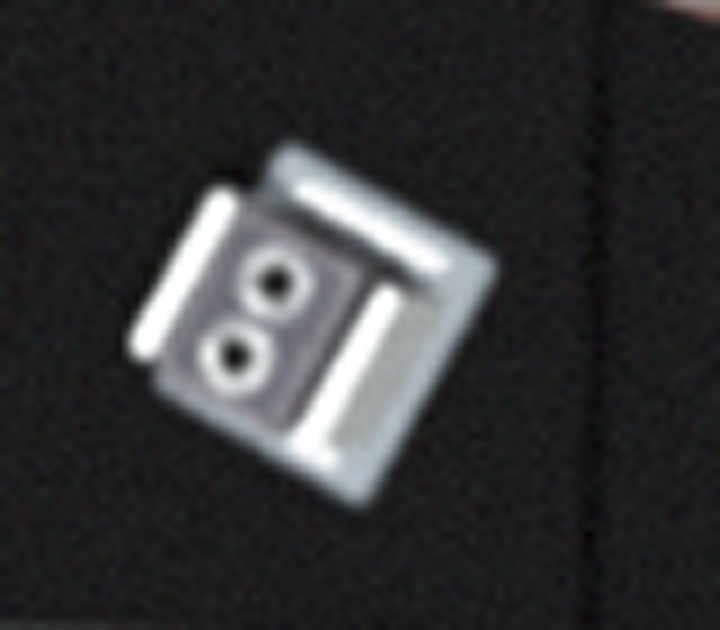

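View pics/ct2.png

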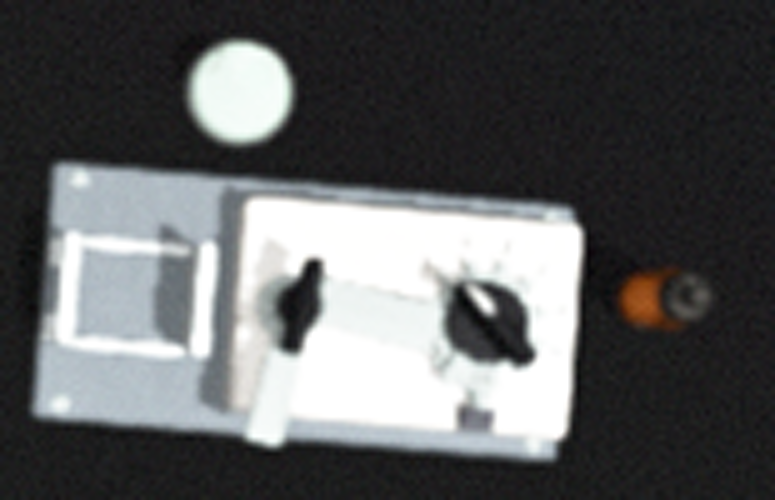

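View pics/cs1.png

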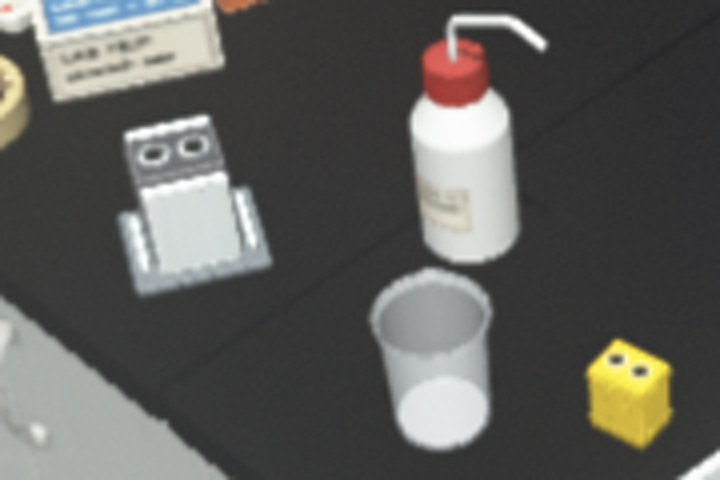

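View pics/cs2.png

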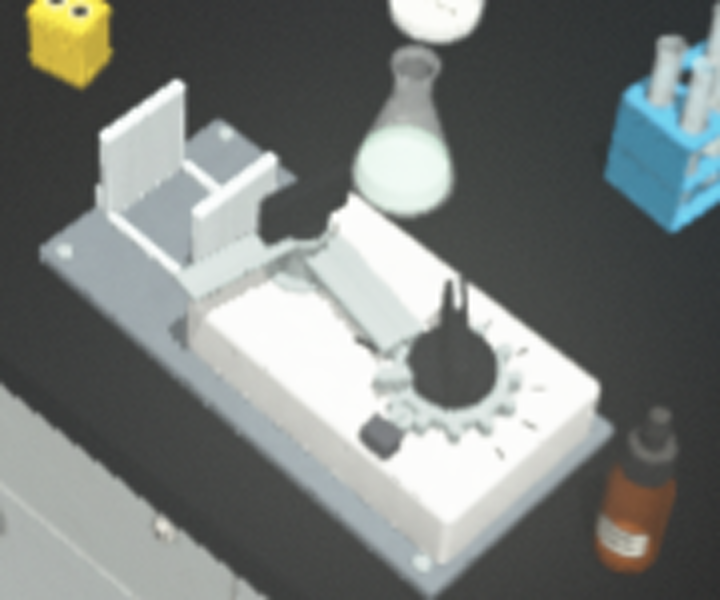

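The crops confirm it. The grey cassette with two ringed ports stands between white walls (top about (179,265); ports at crop (278,283) and (236,356)). The small yellow block is the look-alike. The unit has its bay to the left, the latch tongue pointing towards the robot, and the dial pointer up-left. Next I compute rough poses from both views.

```bash
cat >> h.py <<'E'
def pose():
    o=get_obs(); M=rot(o['ee_rot']); return o,o['eef_pos'],M
def plan(T,hy,n,o=None):
    """to TCP target T (mm), tool-y heading hy deg; n rows; prints rows"""
    o=o or get_obs();M=rot(o['ee_rot']);p=o['eef_pos']
    hx=np.degrees(np.arctan2(M[1,0],M[0,0])); h=np.degrees(np.arctan2(M[1,1],M[0,1]))
    dh=hy-h; dh=(dh+180)%360-180
    yaw=-np.radians(dh)
    print('p',np.round(p,1),'hy %.2f hx %.2f tilt %.2f q'%(h,hx,np.degrees(np.arccos(-M[2,2]))),np.round(o['joint_pos'],2),'F',np.round(o['contact_force'],1),'w %.1f t %.2f'%(o['gripper_width'],o['time']))
    d=(np.array(T)-p)/1000/n
    for i in range(n):
        a=np.radians(h+90)+np.radians(dh)*i/n
        ex=np.array([np.cos(a),np.sin(a),0]);ey=np.array([np.cos(a-np.pi/2),np.sin(a-np.pi/2),0])
        print('dx %.4f dy %.4f dz %.4f yaw %.4f'%(d@ex,d@ey,-d[2],yaw/n))
E
python3 - <<'E'
from h import *
np.set_printoptions(precision=1,suppress=True)
t=load('top0');s=load('scene0')
f=lambda c,s,l:[(c[0]+x/s,c[1]+y/s) for x,y in l]
off=lambda l,s:[(x-.5+.5/s,y-.5+.5/s) for x,y in l]
pt=f((145,230),9,[(278,283),(236,356)]); ps=f((150,160),4,[(195,148),(154,154)])
for a,b in zip(pt,ps): print('port',tri(t,a,s,b))
print('ports z83',plane(t,pt,83),plane(s,ps,83))
print('base',plane(t,f((145,230),9,[(290,140),(498,265),(368,505)]),8))
print('unit base corners',plane(t,f((320,200),5,[(50,163),(577,207),(556,460),(32,415)]),12))
print('bay walls top inner corners',plane(t,f((320,200),5,[(78,238),(195,243),(190,352),(72,342)]),86))
print('latch',plane(t,f((320,200),5,[(315,262),(291,350)]),132))
print('dial',plane(t,f((320,200),5,[(458,287),(530,360),(486,320)]),118))
w=load('wrist0');print('wrist axis',rot(w['rotation'])@[0,0,-1])
print('bystand',plane(t,[(261,263)],0),plane(t,[(293,239)],50))
print('edge',plane(t,[(200,301),(300,302)],0))
plan((485,383,190),-30,10)
E
```

```text
port (array([496.1, 390.2,  83.7]), np.float64(3.276313076191894))
port (array([472.8, 402.7,  86. ]), np.float64(2.5799127328757034))
ports z83 [[494.9 391.5  83. ]
 [471.8 404.3  83. ]] [[497.7 389.7  83. ]
 [475.6 404.9  83. ]]
base [[543.  408.3   8. ]
 [502.9 337.9   8. ]
 [423.6 379.4   8. ]]
unit base corners [[ 586.8  -43.6   12. ]
 [ 564.8 -356.7   12. ]
 [ 415.  -344.4   12. ]
 [ 438.9  -34.7   12. ]]
bay walls top inner corners [[ 539.6  -57.5   86. ]
 [ 537.6 -123.1   86. ]
 [ 476.7 -120.8   86. ]
 [ 481.5  -54.8   86. ]]
latch [[ 526.1 -184.7  132. ]
 [ 478.2 -171.9  132. ]]
dial [[ 513.8 -265.8  118. ]
 [ 474.  -306.1  118. ]
 [ 495.8 -281.4  118. ]]
wrist axis [-0.3  0.1 -1. ]
bystand [[495.1 158.8   0. ]] [[564.3  63.3  50. ]]
edge [[380.1 338.2   0. ]
 [381.8  42.1   0. ]]
p [238.9 550.1 230.5] hy -113.48 hx -23.48 tilt 0.08 q [ 1.5  0.   0.1 -0.  -1.6 -0.3] F [ 0.7  0.  -0.4] w 85.4 t 0.15
dx 0.0292 dy 0.0055 dz 0.0040 yaw -0.1457
dx 0.0281 dy 0.0097 dz 0.0040 yaw -0.1457
dx 0.0264 dy 0.0137 dz 0.0040 yaw -0.1457
dx 0.0241 dy 0.0174 dz 0.0040 yaw -0.1457
dx 0.0214 dy 0.0207 dz 0.0040 yaw -0.1457
dx 0.0181 dy 0.0236 dz 0.0040 yaw -0.1457
dx 0.0145 dy 0.0260 dz 0.0040 yaw -0.1457
dx 0.0106 dy 0.0278 dz 0.0040 yaw -0.1457
dx 0.0064 dy 0.0290 dz 0.0040 yaw -0.1457
dx 0.0022 dy 0.0297 dz 0.0040 yaw -0.1457
```

step_arm([
  {"dx": 0.029,"dy": 0.004,"dz": 0.004,"yaw": -0.146,"claw": -1},
  {"dx": 0.028,"dy": 0.008,"dz": 0.004,"yaw": -0.146,"claw": -1},
  {"dx": 0.027,"dy": 0.012,"dz": 0.004,"yaw": -0.146,"claw": -1},
  {"dx": 0.025,"dy": 0.016,"dz": 0.004,"yaw": -0.146,"claw": -1},
  {"dx": 0.022,"dy": 0.02,"dz": 0.004,"yaw": -0.146,"claw": -1},
])

```text
time: 0.65
eef_pos: [365.8, 473.0, 210.7]
ee_rot: [0.0, 0.987, 0.162, -0.0]
contact_force: [0.4, 1.8, -0.2]
gripper_width: 85.4
```

step_arm([
  {"dx": 0.019,"dy": 0.022,"dz": 0.004,"yaw": -0.146,"claw": -1},
  {"dx": 0.016,"dy": 0.024,"dz": 0.004,"yaw": -0.146,"claw": -1},
  {"dx": 0.012,"dy": 0.026,"dz": 0.004,"yaw": -0.146,"claw": -1},
  {"dx": 0.008,"dy": 0.028,"dz": 0.004,"yaw": -0.146,"claw": -1},
  {"dx": 0.004,"dy": 0.028,"dz": 0.004,"yaw": -0.146,"claw": -1},
])

```text
time: 1.15
eef_pos: [490.1, 400.4, 190.7]
ee_rot: [0.0, 0.864, 0.504, -0.0]
contact_force: [-0.1, 0.3, -0.4]
gripper_width: 85.4
```

```bash
python3 - <<'E'
from h import *
np.set_printoptions(precision=1,suppress=True)
c=cam('wrist','w1.png');np.savez('w1.npz',**c)
plan((484,397,190),-30,5)
print(proj(c,[[484,397,83]]),c['position'])
E
```

```text
p [492.6 398.1 189.5] hy -29.06 hx 60.94 tilt 0.16 q [ 1.   0.1  0.1  0.  -1.6  1.6] F [-0.9 -1.4 -0.9] w 85.4 t 1.20
dx -0.0010 dy -0.0014 dz -0.0001 yaw 0.0033
dx -0.0010 dy -0.0014 dz -0.0001 yaw 0.0033
dx -0.0010 dy -0.0014 dz -0.0001 yaw 0.0033
dx -0.0010 dy -0.0014 dz -0.0001 yaw 0.0033
dx -0.0010 dy -0.0014 dz -0.0001 yaw 0.0033
[[306.7 245.3]] [529.4 470.4 333.5]
```

View pics/w1.png

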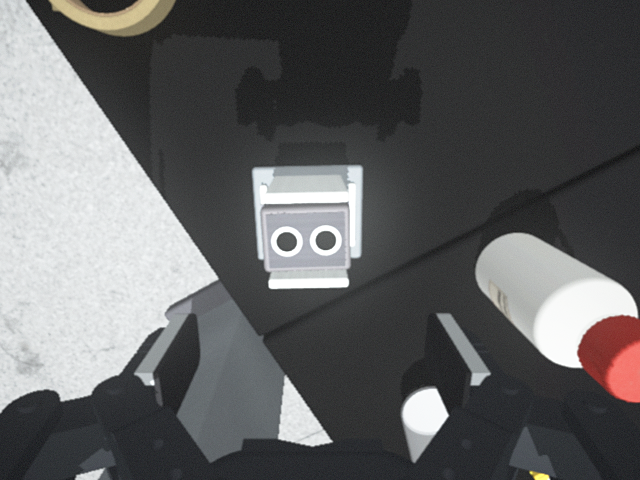

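The wrist view shows the cassette's ports at (287,241) and (326,240), the stand base round them, and the beaker rim at about (425,410). Now I measure precisely.

```bash
cat >> h.py <<'E'
def ports(c,box,minA=80):
    x0,y0,x1,y1=box
    g=cv2.cvtColor(c['color'],cv2.COLOR_RGB2GRAY)[y0:y1,x0:x1]
    m=(g>190).astype(np.uint8)
    cs,hi=cv2.findContours(m,cv2.RETR_CCOMP,cv2.CHAIN_APPROX_NONE)
    out=[]
    for i,k in enumerate(cs):
        if hi[0][i][3]>=0 and cv2.contourArea(k)>minA:   # holes
            M=cv2.moments(k);out.append((M['m10']/M['m00']+x0,M['m01']/M['m00']+y0,cv2.contourArea(k)))
    return out
E
python3 - <<'E'
from h import *
np.set_printoptions(precision=1,suppress=True)
w=load('w1');t=load('top0');s=load('scene0')
p=ports(w,(265,210,348,268));print(p)
q=[a[:2] for a in p]
print(plane(w,q,83))
crop(w,240,150,380,300,5,'cw1.png')
# cassette dark face mask
g=cv2.cvtColor(w['color'],cv2.COLOR_RGB2GRAY);print(g[208:270:8,270],g[238,255:275],g[238,340:360])
# stand base corners
E
```

```text
[(286.3357735480722, 241.3172279160566, 341.5), (325.37487922705316, 240.0, 345.0)]
[[473.5 406.2  83. ]
 [496.8 394.1  83. ]]
[145 178 171 173 196 170 175 174] [ 73 118 176 222 235 234 218 176 178 199 213 210 194 177 172 180 240 255
 255 255] [255 231 178 178 186 200 213 205 185 197 255 255 255 255 255 229 227 233
 230 224]
```

View pics/cw1.png

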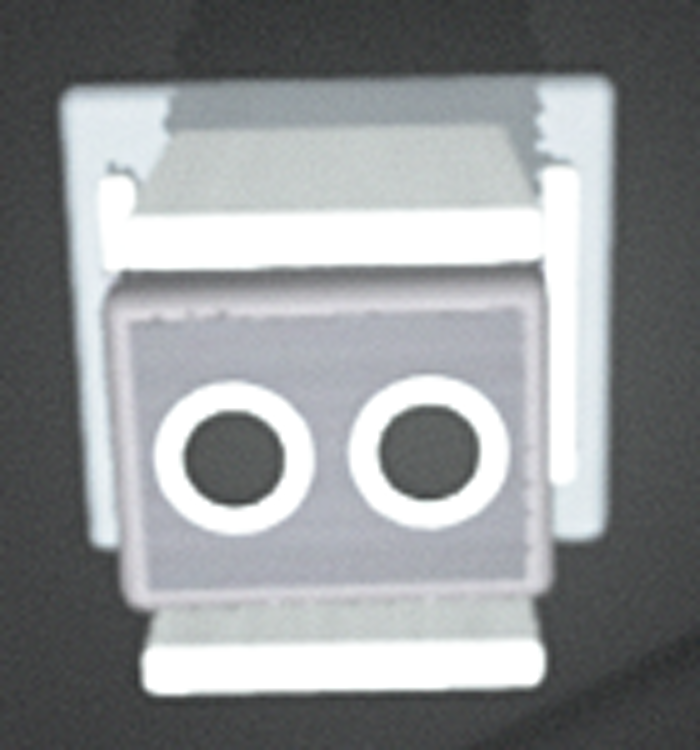

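The crop shows the cassette face with corners at about crop (106,280), (545,278), (552,598), (122,608); the ports sit slightly right of centre. I compute the centre from the corners and the height from the views.

```bash
python3 - <<'E'
from h import *
np.set_printoptions(precision=1,suppress=True)
w=load('w1');t=load('top0');s=load('scene0')
f=lambda c,s,l:np.array([(c[0]+x/s-.5+.5/s,c[1]+y/s-.5+.5/s) for x,y in l])
C=f((240,150),5,[(106,278),(545,276),(553,598),(123,608)])
P=plane(w,C,83);print(P,P.mean(0),[np.linalg.norm(P[i]-P[i-1]) for i in range(4)])
v=(P[1]-P[0]+P[2]-P[3]);print('heading',np.degrees(np.arctan2(v[1],v[0])))
W=f((240,150),5,[(105,213),(543,207),(545,260),(103,270)]); print('wall+',plane(w,W,82))
W2=f((240,150),5,[(145,645),(545,640),(545,690),(143,693)]); print('wall-',plane(w,W2,82))
ww=np.r_[plane(w,W,82),plane(w,W2,82)];print('stand ctr',ww.mean(0))
B=f((240,150),5,[(62,90),(615,78),(605,538)]);print('base',plane(w,B,8),(plane(w,B,8)[0]+plane(w,B,8)[2])/2)
wp=[(286.3,241.3),(325.4,240)]
pt=f((145,230),9,[(236,356),(278,283)]); ps=f((150,160),4,[(154,154),(195,148)])
for i in range(2): print(tri(w,wp[i],t,pt[i]),tri(w,wp[i],s,ps[i]))
D=cloud(w);print('depth z',np.median(D[218:228,275:335,2]), 'floor',np.median(D[180:220,380:420,2]))
print('plan');plan((485.6,399.1,60),-28,5)
E
```

```text
[[471.7 435.7  83. ]
 [521.6 407.8  83. ]
 [501.4 367.1  83. ]
 [449.2 395.   83. ]] [486.  401.4  83. ] [np.float64(46.52100533547967), np.float64(57.2439106979285), np.float64(45.37205555038278), np.float64(59.22785379262341)]
heading -28.644580996475348
wall+ [[475.9 443.   82. ]
 [525.6 415.7  82. ]
 [522.6 409.4  82. ]
 [471.7 436.7  82. ]]
wall- [[448.6 388.5  82. ]
 [497.4 361.7  82. ]
 [493.9 354.9  82. ]
 [444.5 382.3  82. ]]
stand ctr [485. 399.  82.]
base [[464.8 455.8   8. ]
 [544.8 412.8   8. ]
 [506.4 341.8   8. ]] [485.6 398.8   8. ]
(array([473.1, 405.9,  81.8]), np.float64(0.1850912687960604)) (array([474.5, 406.1,  84.2]), np.float64(1.6375208252175932))
(array([496.3, 393.4,  80.6]), np.float64(0.35555270319325205)) (array([497.6, 393.2,  82. ]), np.float64(2.2093766105984685))
depth z 83.98237471116315 floor 0.3056188008599747
plan
p [492.6 398.1 189.5] hy -29.06 hx 60.94 tilt 0.16 q [ 1.   0.1  0.1  0.  -1.6  1.6] F [-0.9 -1.4 -0.9] w 85.4 t 1.20
dx -0.0005 dy -0.0013 dz 0.0259 yaw -0.0037
dx -0.0005 dy -0.0013 dz 0.0259 yaw -0.0037
dx -0.0005 dy -0.0013 dz 0.0259 yaw -0.0037
dx -0.0005 dy -0.0013 dz 0.0259 yaw -0.0037
dx -0.0005 dy -0.0013 dz 0.0259 yaw -0.0037
```

step_arm([
  {"dx": -0.002,"dy": -0.007,"dz": 0.02,"yaw": -0.008,"claw": -1},
  {"dx": 0,"dy": 0,"dz": 0.038,"yaw": 0,"claw": -1},
  {"dx": 0,"dy": 0,"dz": 0.038,"yaw": 0,"claw": -1},
  {"dx": 0,"dy": 0,"dz": 0.038,"yaw": 0,"claw": -1},
  {"dx": 0,"dy": 0,"dz": 0.023,"yaw": 0,"claw": -1},
])

```text
time: 1.7
eef_pos: [480.7, 401.6, 30.2]
ee_rot: [0.001, 0.864, 0.504, -0.002]
contact_force: [0.2, 0.2, -0.4]
gripper_width: 85.3
```

step_arm([
  {"dx": 0,"dy": 0,"dz": 0,"yaw": 0,"claw": 0.0},
  {"dx": 0,"dy": 0,"dz": 0,"yaw": 0,"claw": 0.4},
  {"dx": 0,"dy": 0,"dz": 0,"yaw": 0,"claw": 1},
  {"dx": 0,"dy": 0,"dz": 0,"yaw": 0,"claw": 1},
  {"dx": 0,"dy": 0,"dz": 0,"yaw": 0,"claw": 1},
])

```text
time: 2.2
eef_pos: [482.5, 402.8, 35.2]
ee_rot: [0.0, 0.863, 0.505, 0.0]
contact_force: [-0.3, -4.2, -1.2]
gripper_width: 59.8
```

```bash
python3 - <<'E'
from h import *
c=cam('wrist','w2.png');np.savez('w2.npz',**c)
plan((485.6,400,150),-28,5)
E
```

```text
p [482.5 402.8  35.2] hy -29.39 hx 60.61 tilt 0.03 q [ 1.01  0.18 -0.13  0.   -1.27  1.61] F [-0.2 -4.4 -1.9] w 59.6 t 2.25
dx -0.0002 dy 0.0008 dz -0.0230 yaw -0.0049
dx -0.0002 dy 0.0008 dz -0.0230 yaw -0.0049
dx -0.0002 dy 0.0008 dz -0.0230 yaw -0.0049
dx -0.0002 dy 0.0008 dz -0.0230 yaw -0.0049
dx -0.0002 dy 0.0008 dz -0.0230 yaw -0.0049
```

View pics/w2.png

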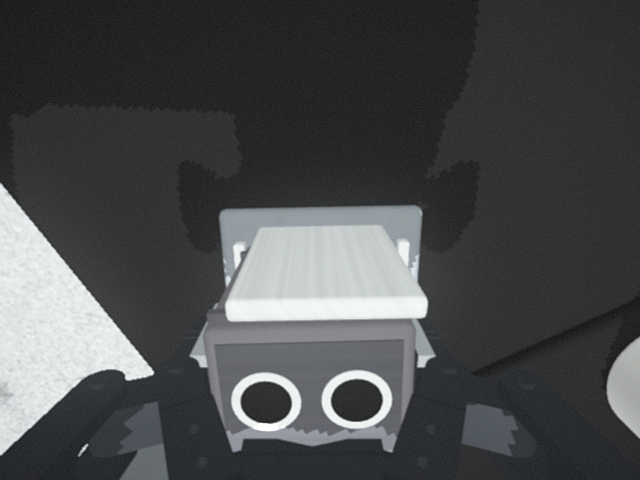

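The cassette is gripped (opening 59.6 mm; ports at (266,402) and (356,399)). Now I lift it and carry it to free worktop at about (462,272).

step_arm([
  {"dx": 0,"dy": 0,"dz": -0.01,"yaw": 0,"claw": 1},
  {"dx": 0,"dy": 0,"dz": -0.025,"yaw": 0,"claw": 1},
  {"dx": 0,"dy": 0,"dz": -0.03,"yaw": 0,"claw": 1},
  {"dx": 0,"dy": 0,"dz": -0.03,"yaw": 0,"claw": 1},
  {"dx": 0,"dy": 0,"dz": -0.01,"yaw": 0,"claw": 1},
])

```text
time: 2.75
eef_pos: [483.3, 404.9, 144.6]
ee_rot: [-0.001, 0.863, 0.505, 0.004]
contact_force: [0.7, -0.1, -3.1]
gripper_width: 59.8
```

```bash
python3 - <<'E'
from h import *
plan((462,272,130),-35,5)
E
```

```text
p [483.3 404.9 144.6] hy -29.32 hx 60.68 tilt 0.46 q [ 1.01  0.12  0.01  0.   -1.45  1.61] F [ 0.7 -0.1 -3.1] w 59.8 t 2.75
dx -0.0253 dy 0.0093 dz 0.0029 yaw 0.0198
dx -0.0251 dy 0.0098 dz 0.0029 yaw 0.0198
dx -0.0249 dy 0.0103 dz 0.0029 yaw 0.0198
dx -0.0247 dy 0.0108 dz 0.0029 yaw 0.0198
dx -0.0244 dy 0.0113 dz 0.0029 yaw 0.0198
```

step_arm([
  {"dx": -0.02,"dy": 0.008,"dz": 0,"yaw": 0.02,"claw": 1},
  {"dx": -0.03,"dy": 0.013,"dz": 0.002,"yaw": 0.02,"claw": 1},
  {"dx": -0.03,"dy": 0.013,"dz": 0.01,"yaw": 0.02,"claw": 1},
  {"dx": -0.03,"dy": 0.012,"dz": 0.015,"yaw": 0.02,"claw": 1},
  {"dx": -0.016,"dy": 0.006,"dz": 0.015,"yaw": 0.02,"claw": 1},
])

```text
time: 3.25
eef_pos: [459.8, 267.1, 96.6]
ee_rot: [-0.001, 0.888, 0.46, 0.0]
contact_force: [0.4, 0.5, -4.2]
gripper_width: 60.0
```

step_arm([
  {"dx": 0,"dy": 0,"dz": 0.025,"yaw": 0,"claw": 1},
  {"dx": 0,"dy": 0,"dz": 0.02,"yaw": 0,"claw": 1},
  {"dx": 0,"dy": 0,"dz": 0.013,"yaw": 0,"claw": 1},
  {"dx": 0,"dy": 0,"dz": 0.005,"yaw": 0,"claw": 1},
  {"dx": 0,"dy": 0,"dz": 0,"yaw": 0,"claw": 1},
])

```text
time: 3.75
eef_pos: [460.3, 268.5, 33.8]
ee_rot: [0.0, 0.887, 0.461, -0.0]
contact_force: [0.0, -0.2, -3.9]
gripper_width: 59.6
```

```bash
python3 - <<'E'
from h import *
plan((462,272,27.5),-35,1)
E
```

```text
p [460.3 268.5  33.8] hy -35.08 hx 54.92 tilt 0.06 q [ 0.91 -0.07 -0.39 -0.   -1.25  1.62] F [ 0.  -0.2 -3.9] w 59.6 t 3.75
dx 0.0038 dy -0.0006 dz 0.0063 yaw -0.0014
```

step_arm([
  {"dx": 0,"dy": 0,"dz": 0.003,"yaw": 0,"claw": 1},
  {"dx": 0,"dy": 0,"dz": 0.002,"yaw": 0,"claw": 1},
  {"dx": 0,"dy": 0,"dz": 0.001,"yaw": 0,"claw": 1},
  {"dx": 0,"dy": 0,"dz": 0,"yaw": 0,"claw": 1},
  {"dx": 0,"dy": 0,"dz": 0,"yaw": 0,"claw": 1},
])

```text
time: 4.25
eef_pos: [460.7, 268.6, 28.5]
ee_rot: [0.0, 0.887, 0.461, 0.0]
contact_force: [-1.0, -0.7, -3.2]
gripper_width: 59.4
```

step_arm([
  {"dx": 0,"dy": 0,"dz": 0.001,"yaw": 0,"claw": 1},
  {"dx": 0,"dy": 0,"dz": 0.001,"yaw": 0,"claw": 1},
  {"dx": 0,"dy": 0,"dz": 0,"yaw": 0,"claw": -1},
  {"dx": 0,"dy": 0,"dz": 0,"yaw": 0,"claw": -1},
  {"dx": 0,"dy": 0,"dz": 0,"yaw": 0,"claw": -1},
])

```text
time: 4.75
eef_pos: [460.9, 268.7, 26.9]
ee_rot: [-0.0, 0.887, 0.461, 0.001]
contact_force: [0.4, 0.6, 0.0]
gripper_width: 85.4
```

step_arm([
  {"dx": 0,"dy": 0,"dz": -0.03,"yaw": 0,"claw": -1},
  {"dx": 0,"dy": 0,"dz": -0.05,"yaw": 0,"claw": -1},
  {"dx": 0,"dy": 0,"dz": -0.05,"yaw": 0.1,"claw": -1},
  {"dx": 0,"dy": 0,"dz": -0.03,"yaw": 0.14,"claw": -1},
  {"dx": 0,"dy": 0,"dz": 0,"yaw": 0.14,"claw": -1},
])

```text
time: 5.25
eef_pos: [462.6, 269.7, 193.1]
ee_rot: [-0.002, 0.959, 0.282, 0.005]
contact_force: [1.0, 0.3, 1.0]
gripper_width: 85.5
```

step_arm([
  {"dx": 0,"dy": 0,"dz": 0,"yaw": 0.146,"claw": -1},
  {"dx": 0,"dy": 0,"dz": 0,"yaw": 0.146,"claw": -1},
  {"dx": 0,"dy": 0,"dz": 0,"yaw": 0.146,"claw": -1},
  {"dx": 0,"dy": 0,"dz": 0,"yaw": 0.146,"claw": -1},
  {"dx": 0,"dy": 0,"dz": 0,"yaw": 0.146,"claw": -1},
])

```text
time: 5.75
eef_pos: [460.7, 268.6, 186.7]
ee_rot: [-0.0, 0.997, -0.079, 0.0]
contact_force: [0.8, -0.4, 0.2]
gripper_width: 85.4
```

step_arm([
  {"dx": 0,"dy": 0,"dz": 0,"yaw": 0.146,"claw": -1},
  {"dx": 0,"dy": 0,"dz": 0,"yaw": 0.146,"claw": -1},
  {"dx": 0,"dy": 0,"dz": 0,"yaw": 0.146,"claw": -1},
  {"dx": 0,"dy": 0,"dz": 0,"yaw": 0.02,"claw": -1},
  {"dx": 0,"dy": 0,"dz": 0,"yaw": 0,"claw": -1},
])

```text
time: 6.25
eef_pos: [460.6, 268.5, 186.5]
ee_rot: [-0.0, 0.954, -0.299, 0.0]
contact_force: [-1.6, 0.5, -0.1]
gripper_width: 85.3
```

```bash
python3 - <<'E'
from h import *
c=cam('wrist','w3.png');np.savez('w3.npz',**c)
plan((460,268,40),-125,1)
E
```

```text
p [460.6 268.6 186.5] hy -124.75 hx -34.75 tilt 0.02 q [ 0.91 -0.14 -0.17  0.   -1.54  0.06] F [ 0.7 -0.5 -0. ] w 85.0 t 6.30
dx -0.0002 dy 0.0008 dz 0.1465 yaw 0.0043
```

View pics/w3.png

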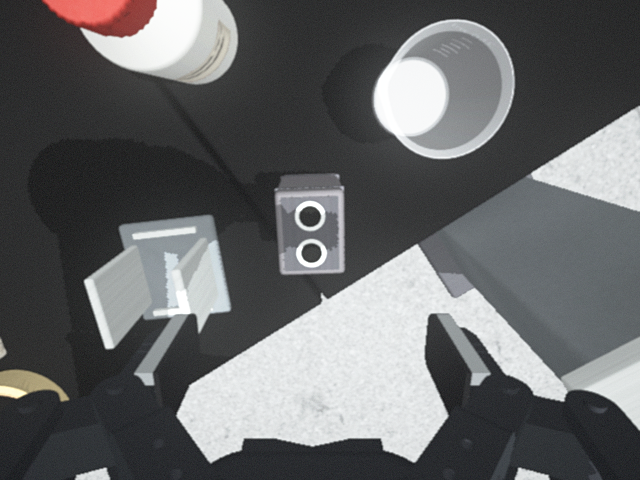

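The cassette stands upright on the worktop with its face at (276..344, 193..274); the stand is empty on the left and the beaker is undisturbed at (445,88).

```bash
python3 - <<'E'
from h import *
np.set_printoptions(precision=1,suppress=True)
w=load('w3')
crop(w,260,160,360,290,6,'cw3.png')
C=[(276,193),(343,191.5),(344,273.5),(278.5,274)]
P=plane(w,C,75);print(P,P.mean(0)); v=P[1]-P[0]+P[2]-P[3];print(np.degrees(np.arctan2(v[1],v[0]))); v=P[3]-P[0]+P[2]-P[1];print(np.degrees(np.arctan2(v[1],v[0])))
D=cloud(w);print('depth z',np.median(D[225:240,285:335,2]))
p=ports(w,(270,185,350,270));print(p)
E
```

```text
[[497.8 271.7  75. ]
 [473.6 235.   75. ]
 [424.7 266.4  75. ]
 [450.5 304.3  75. ]] [461.6 269.4  75. ]
-123.90499990162807
146.33456960557888
depth z 75.881851269965
[(311.0098591549296, 252.32910798122066, 355.0), (309.453634085213, 216.2234753550543, 399.0)]
```

View pics/cw3.png

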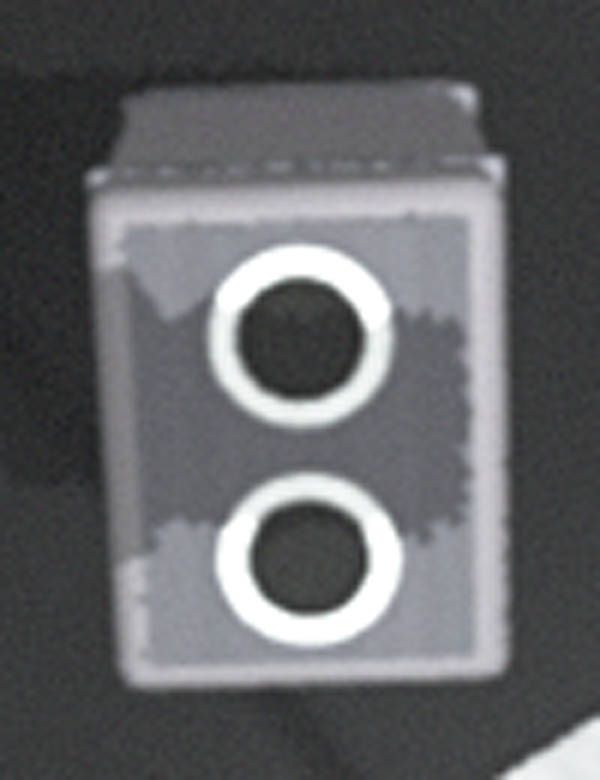

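step_arm([
  {"dx": 0,"dy": -0.001,"dz": 0.03,"yaw": -0.01,"claw": -1},
  {"dx": 0,"dy": 0,"dz": 0.04,"yaw": 0,"claw": -1},
  {"dx": 0,"dy": 0,"dz": 0.04,"yaw": 0,"claw": -1},
  {"dx": 0,"dy": 0,"dz": 0.03,"yaw": 0,"claw": -1},
  {"dx": 0,"dy": 0,"dz": 0.016,"yaw": 0,"claw": -1},
])

```text
time: 6.8
eef_pos: [459.8, 268.1, 26.9]
ee_rot: [0.002, 0.956, -0.294, -0.001]
contact_force: [-0.8, 0.1, -0.4]
gripper_width: 85.2
```

step_arm([
  {"dx": 0,"dy": 0,"dz": 0,"yaw": 0,"claw": 0.0},
  {"dx": 0,"dy": 0,"dz": 0,"yaw": 0,"claw": 0.5},
  {"dx": 0,"dy": 0,"dz": 0,"yaw": 0,"claw": 1},
  {"dx": 0,"dy": 0,"dz": 0,"yaw": 0,"claw": 1},
  {"dx": 0,"dy": 0,"dz": 0,"yaw": 0,"claw": 1},
])

```text
time: 7.3
eef_pos: [462.0, 270.1, 32.3]
ee_rot: [-0.001, 0.955, -0.295, 0.001]
contact_force: [-1.6, -0.1, 5.5]
gripper_width: 45.3
```

```bash
python3 - <<'E'
from h import *
plan((460,268,30),-124,1)
E
```

```text
p [462.  270.1  32.3] hy -124.33 hx -34.33 tilt 0.17 q [ 0.91 -0.07 -0.39  0.   -1.25  0.07] F [-1.6 -0.1  5.5] w 45.3 t 7.30
dx -0.0004 dy 0.0028 dz 0.0023 yaw -0.0057
```

step_arm([
  {"dx": 0,"dy": 0,"dz": -0.015,"yaw": 0,"claw": 1},
  {"dx": 0,"dy": 0,"dz": -0.035,"yaw": 0,"claw": 1},
  {"dx": 0,"dy": 0,"dz": -0.045,"yaw": 0,"claw": 1},
  {"dx": 0,"dy": 0,"dz": -0.045,"yaw": 0,"claw": 1},
  {"dx": 0,"dy": 0,"dz": -0.02,"yaw": 0,"claw": 1},
])

```text
time: 7.8
eef_pos: [462.1, 269.7, 195.9]
ee_rot: [-0.003, 0.955, -0.295, 0.002]
contact_force: [1.3, 0.9, -2.5]
gripper_width: 45.5
```

```bash
python3 - <<'E'
from h import *
plan((505,10,195),175.8,10)
E
```

```text
p [462.1 269.7 195.9] hy -124.36 hx -34.36 tilt 0.35 q [ 0.91 -0.14 -0.15  0.   -1.55  0.07] F [ 1.3  0.9 -2.5] w 45.5 t 7.80
dx 0.0182 dy 0.0190 dz 0.0001 yaw 0.1044
dx 0.0201 dy 0.0170 dz 0.0001 yaw 0.1044
dx 0.0217 dy 0.0148 dz 0.0001 yaw 0.1044
dx 0.0232 dy 0.0125 dz 0.0001 yaw 0.1044
dx 0.0244 dy 0.0100 dz 0.0001 yaw 0.1044
dx 0.0253 dy 0.0074 dz 0.0001 yaw 0.1044
dx 0.0259 dy 0.0047 dz 0.0001 yaw 0.1044
dx 0.0262 dy 0.0020 dz 0.0001 yaw 0.1044
dx 0.0263 dy -0.0007 dz 0.0001 yaw 0.1044
dx 0.0261 dy -0.0035 dz 0.0001 yaw 0.1044
```

step_arm([
  {"dx": 0.018,"dy": 0.018,"dz": 0,"yaw": 0.104,"claw": 1},
  {"dx": 0.02,"dy": 0.016,"dz": 0,"yaw": 0.104,"claw": 1},
  {"dx": 0.022,"dy": 0.014,"dz": 0,"yaw": 0.104,"claw": 1},
  {"dx": 0.023,"dy": 0.012,"dz": 0,"yaw": 0.104,"claw": 1},
  {"dx": 0.025,"dy": 0.009,"dz": 0,"yaw": 0.104,"claw": 1},
])

```text
time: 8.3
eef_pos: [485.5, 141.0, 190.4]
ee_rot: [0.0, 0.846, -0.533, -0.0]
contact_force: [0.1, 0.3, -3.4]
gripper_width: 45.5
```

step_arm([
  {"dx": 0.026,"dy": 0.007,"dz": 0,"yaw": 0.104,"claw": 1},
  {"dx": 0.026,"dy": 0.004,"dz": 0,"yaw": 0.104,"claw": 1},
  {"dx": 0.026,"dy": 0.002,"dz": 0,"yaw": 0.104,"claw": 1},
  {"dx": 0.026,"dy": -0.001,"dz": 0,"yaw": 0.104,"claw": 1},
  {"dx": 0.02,"dy": -0.002,"dz": 0,"yaw": 0.106,"claw": 1},
])

```text
time: 8.8
eef_pos: [507.2, 17.2, 190.4]
ee_rot: [-0.0, -0.68, 0.733, 0.0]
contact_force: [0.2, 0.4, -4.4]
gripper_width: 45.7
```

step_arm([
  {"dx": 0,"dy": 0,"dz": 0,"yaw": 0,"claw": 1},
  {"dx": 0,"dy": 0,"dz": 0,"yaw": 0,"claw": 1},
  {"dx": 0,"dy": 0,"dz": 0,"yaw": 0,"claw": 1},
  {"dx": 0,"dy": 0,"dz": 0,"yaw": 0,"claw": 1},
  {"dx": 0,"dy": 0,"dz": 0,"yaw": 0,"claw": 1},
])

```text
time: 9.3
eef_pos: [507.5, 19.2, 190.3]
ee_rot: [-0.0, -0.682, 0.731, 0.0]
contact_force: [0.5, 0.1, -3.9]
gripper_width: 45.2
```

```bash
python3 - <<'E'
from h import *
c=cam('wrist','w4.png');np.savez('w4.npz',**c)
plan((509,-89,180),175.8,1)
E
```

```text
p [507.6  19.1 190.3] hy 176.00 hx -94.00 tilt 0.01 q [ 0.43 -0.21 -0.22 -0.   -1.56 -0.5 ] F [ 0.   0.4 -3.7] w 45.6 t 9.35
dx 0.1077 dy -0.0090 dz 0.0103 yaw 0.0034
```

View pics/w4.png

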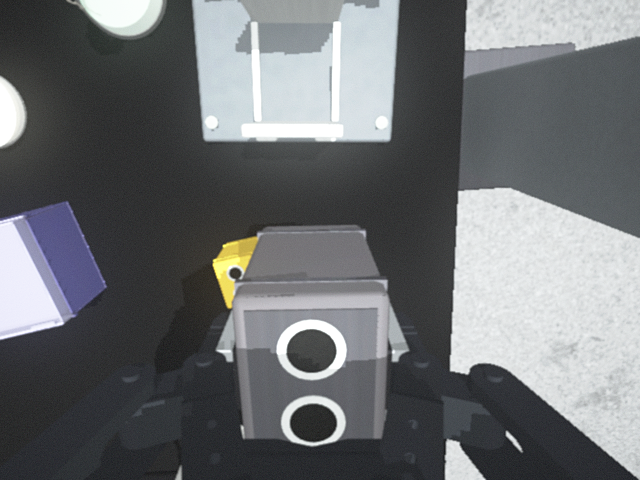

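The near bay wall top is at (292,131), but the bay itself runs out of the top of the frame. I advance 60 mm and look again.

step_arm([
  {"dx": 0.02,"dy": 0,"dz": 0,"yaw": 0,"claw": 1},
  {"dx": 0.025,"dy": 0,"dz": 0,"yaw": 0,"claw": 1},
  {"dx": 0.015,"dy": 0,"dz": 0,"yaw": 0,"claw": 1},
  {"dx": 0,"dy": 0,"dz": 0,"yaw": 0,"claw": 1},
  {"dx": 0,"dy": 0,"dz": 0,"yaw": 0,"claw": 1},
])

```text
time: 9.85
eef_pos: [503.4, -41.2, 190.3]
ee_rot: [0.0, -0.681, 0.732, 0.0]
contact_force: [0.4, -0.4, -3.6]
gripper_width: 45.5
```

```bash
python3 - <<'E'
from h import *
c=cam('wrist','w5.png');np.savez('w5.npz',**c)
plan((509,-89,180),175.8,1)
crop(c,180,0,430,200,3,'cw5.png')
E
```

```text
p [503.4 -40.9 190.3] hy 175.94 hx -94.06 tilt 0.01 q [ 0.32 -0.22 -0.23 -0.   -1.56 -0.39] F [ 0.3  0.1 -4.4] w 45.6 t 9.90
dx 0.0476 dy -0.0090 dz 0.0103 yaw 0.0024
```

View pics/w5.png

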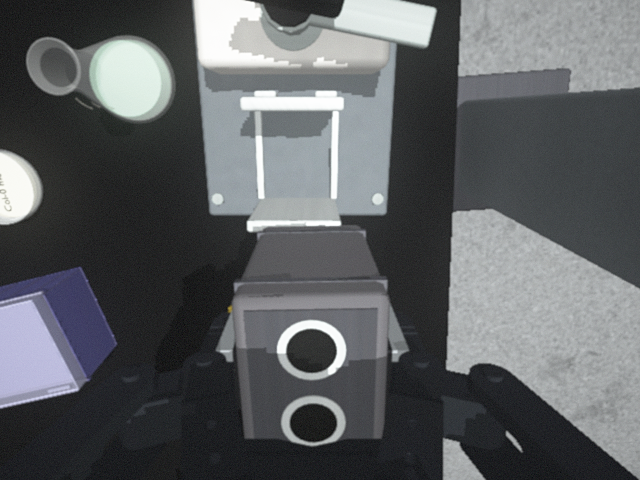

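View pics/cw5.png

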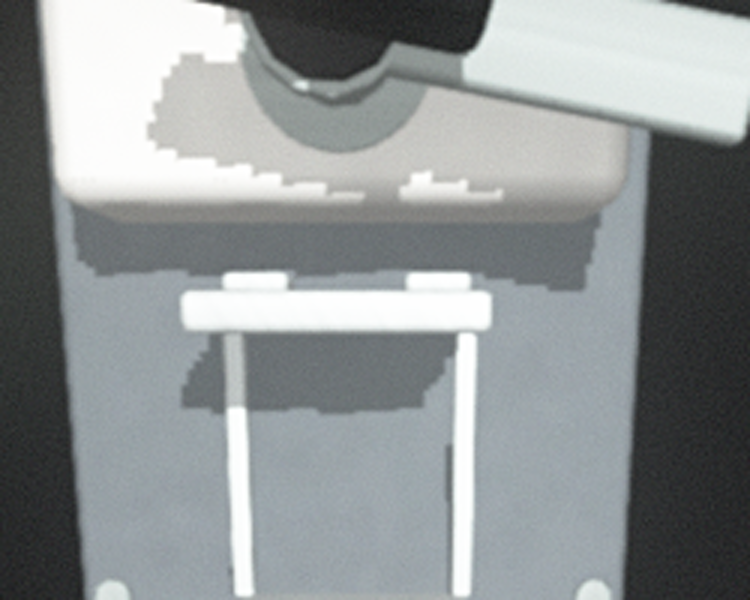

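The picture shows the far bay wall top at (240..344, 98..109), the near wall top at (248..340, 218..230), the lips at columns about 259 and 334, and the tongue pointing right (towards the robot) at (390,22).

```bash
python3 - <<'E'
from h import *
np.set_printoptions(precision=1,suppress=True)
w=load('w5');v=load('w4')
crop(w,230,200,350,240,6,'cw5b.png');crop(v,225,110,360,150,5,'cw4b.png')
f=lambda c,s,l:np.array([(c[0]+x/s-.5+.5/s,c[1]+y/s-.5+.5/s) for x,y in l])
F=plane(w,f((180,0),3,[(181,292),(491,292),(491,330),(181,330)]),86);print('far wall',F,F.mean(0))
L=plane(w,f((180,0),3,[(225,335),(245,335),(454,335),(476,335)]),19);print('lips far',L)
L=plane(w,f((180,0),3,[(234,595),(253,595),(453,595),(471,595)]),19);print('lips near',L)
N=plane(v,[(241,124.5),(343,124.5),(343.5,136.5),(241.5,137)],86);print('near wall w4',N,N.mean(0))
g=cv2.cvtColor(w['color'],cv2.COLOR_RGB2GRAY);g4=cv2.cvtColor(v['color'],cv2.COLOR_RGB2GRAY)
for n,G in (('w5',g),('w4',g4)): print(n,'base edges: row190' , [int(x) for x in np.where(abs(np.diff(G[190 if n=='w5' else 100].astype(int)))>40)[0]])
D=cloud(w);print('depth wall', np.median(D[102:106,250:335,2]),D[102:106,250:335].reshape(-1,3).mean(0),'floor',np.median(D[150:180,275:320,2]))
E
```

```text
far wall [[ 539.6 -131.6   86. ]
 [ 478.7 -127.2   86. ]
 [ 479.  -120.1   86. ]
 [ 540.5 -124.5   86. ]] [ 509.4 -125.8   86. ]
lips far [[ 541.2 -123.6   19. ]
 [ 536.2 -123.2   19. ]
 [ 483.4 -119.4   19. ]
 [ 477.8 -119.1   19. ]]
lips near [[546.6 -56.9  19. ]
 [541.5 -56.5  19. ]
 [487.4 -52.6  19. ]
 [482.6 -52.3  19. ]]
near wall w4 [[545.3 -55.6  86. ]
 [483.8 -51.3  86. ]
 [483.8 -44.3  86. ]
 [545.9 -48.3  86. ]] [514.7 -49.9  86. ]
w5 base edges: row190 [207, 257, 263, 330, 336, 387]
w4 base edges: row190 [20, 199, 331, 392, 393]
depth wall 86.20656189727765 [ 509.2 -125.7   86.2] floor 12.190192889831366
```

View pics/cw5b.png

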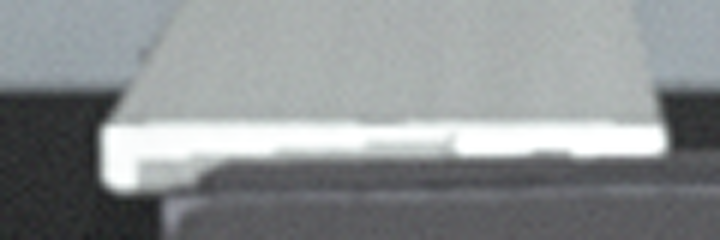

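View pics/cw4b.png

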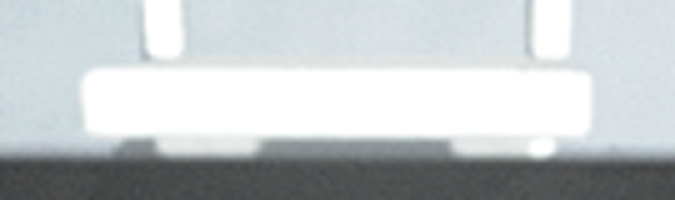

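```bash
python3 - <<'E'
from h import *
np.set_printoptions(precision=1,suppress=True)
w=load('w5');crop(w,220,270,400,450,4,'cw5c.png')
p=ports(w,(265,310,365,450),150);print(p)
q=[a[:2] for a in p]
for z in (232,234): print(plane(w,q,z), plane(w,[(235.5,292),(387.5,291.5)],z))
D=cloud(w);print(D[310:318,270:350].reshape(-1,3).mean(0))
# ports at pick time (w3), relative to TCP-> long-axis offset of port mean from face centre
v=load('w3');P=plane(v,[(311.0,252.3),(309.45,216.2)],75);print(P,P.mean(0)-[461.6,269.4,75])
E
```

```text
[]Traceback (most recent call last):
  File "<stdin>", line 6, in <module>
  File "h.py", line 15, in plane
    d=ray(c,px);o=c['position']
  File "h.py", line 11, in ray
    p=cv2.undistortPoints(np.array(px,float).reshape(-1,1,2),c['mtx'],c['dist']).reshape(-1,2)
      ~~~~~~~~~~~~~~~~~~~^^^^^^^^^^^^^^^^^^^^^^^^^^^^^^^^^^^^^^^^^^^^^^^^^^^^^^^
cv2.error: OpenCV(4.12.0) /io/opencv/modules/calib3d/src/undistort.dispatch.cpp:347: error: (-215:Assertion failed) CV_IS_MAT(_src) && CV_IS_MAT(_dst) && (_src->rows == 1 || _src->cols == 1) && (_dst->rows == 1 || _dst->cols == 1) && _src->cols + _src->rows - 1 == _dst->rows + _dst->cols - 1 && (CV_MAT_TYPE(_src->type) == CV_32FC2 || CV_MAT_TYPE(_src->type) == CV_64FC2) && (CV_MAT_TYPE(_dst->type) == CV_32FC2 || CV_MAT_TYPE(_dst->type) == CV_64FC2) in function 'cvUndistortPointsInternal'
```

View pics/cw5c.png

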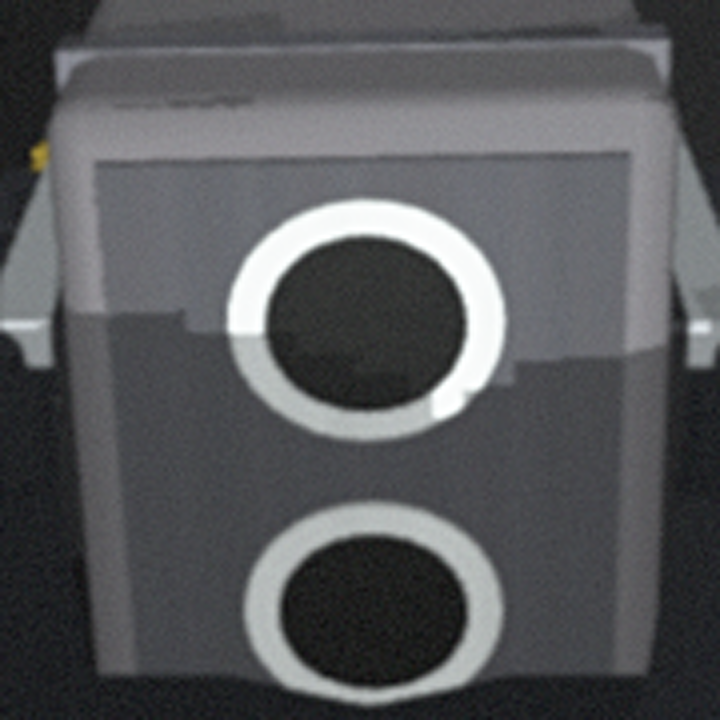

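The held cassette's ports are at (311.4,350.4) and (313.1,422.1), and its leading top edge is at row 294.

```bash
python3 - <<'E'
from h import *
np.set_printoptions(precision=1,suppress=True)
w=load('w5')
q=[(311.3,350.3),(313.0,422.0)]
for z in (232,234): 
  P=plane(w,q,z);print(P,P.mean(0), plane(w,[(233,295),(388,294)],z))
D=cloud(w);print(D[312:318,270:350].reshape(-1,3).mean(0))
v=load('w3');P=plane(v,[(311.0,252.3),(309.45,216.2)],75);print(P,P.mean(0)-[461.6,269.4,75])
E
```

```text
[[502.7 -52.9 232. ]
 [504.1 -26.5 232. ]] [503.4 -39.7 232. ] [[523.5 -72.6 232. ]
 [479.7 -69.8 232. ]]
[[502.6 -54.2 234. ]
 [503.9 -28.3 234. ]] [503.3 -41.3 234. ] [[523.  -73.6 234. ]
 [480.  -70.8 234. ]]
[502.2 -66.  234. ]
[[450.8 276.4  75. ]
 [472.4 262.6  75. ]] [0.  0.1 0. ]
```

step_arm([
  {"dx": 0.018,"dy": -0.005,"dz": 0,"yaw": 0,"claw": 1},
  {"dx": 0.02,"dy": -0.005,"dz": 0.015,"yaw": 0,"claw": 1},
  {"dx": 0.008,"dy": -0.002,"dz": 0.025,"yaw": 0,"claw": 1},
  {"dx": 0,"dy": 0,"dz": 0.015,"yaw": 0,"claw": 1},
  {"dx": 0,"dy": 0,"dz": 0,"yaw": 0,"claw": 1},
])

```text
time: 10.4
eef_pos: [510.7, -87.3, 132.4]
ee_rot: [-0.002, -0.682, 0.732, 0.002]
contact_force: [0.3, 0.1, -4.0]
gripper_width: 45.7
```

```bash
python3 - <<'E'
from h import *
np.set_printoptions(precision=1,suppress=True)
c=cam('wrist','w6.png');np.savez('w6.npz',**c)
plan((512.05,-87.9,95),176,1)
E
```

```text
p [511.6 -87.5 134.5] hy 175.97 hx -94.03 tilt 0.13 q [ 0.2 -0.2 -0.3  0.  -1.4 -0.3] F [ 0.6  0.1 -2.6] w 45.3 t 10.45
dx 0.0004 dy -0.0005 dz 0.0395 yaw -0.0005
```

View pics/w6.png

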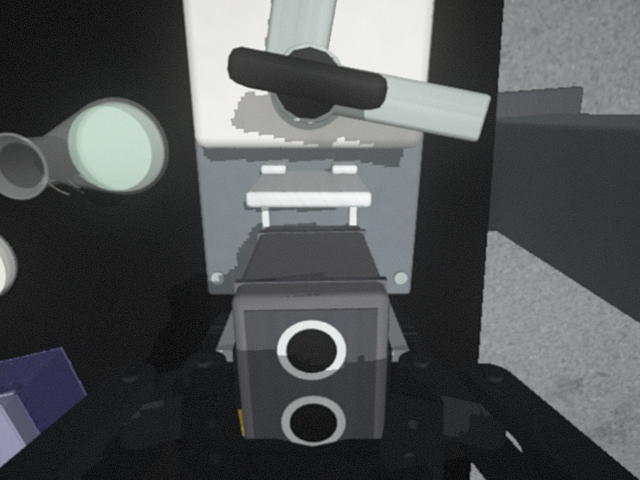

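The cassette sits over the bay, with the far wall at (309,199) ahead of its leading side and symmetric about it; the latch handle is at (307,77). Now I descend.

step_arm([
  {"dx": 0,"dy": 0,"dz": 0.015,"yaw": 0,"claw": 1},
  {"dx": 0,"dy": 0,"dz": 0.02,"yaw": 0,"claw": 1},
  {"dx": 0,"dy": 0,"dz": 0.02,"yaw": 0,"claw": 1},
  {"dx": 0,"dy": 0,"dz": 0.015,"yaw": 0,"claw": 1},
  {"dx": 0,"dy": 0,"dz": 0,"yaw": 0,"claw": 1},
])

```text
time: 10.95
eef_pos: [510.8, -87.7, 63.0]
ee_rot: [-0.001, -0.682, 0.732, 0.001]
contact_force: [0.1, -0.5, -3.5]
gripper_width: 45.3
```

step_arm([
  {"dx": 0,"dy": 0,"dz": 0.008,"yaw": 0,"claw": 1},
  {"dx": 0,"dy": 0,"dz": 0.005,"yaw": 0,"claw": 1},
  {"dx": 0,"dy": 0,"dz": 0.002,"yaw": 0,"claw": 1},
  {"dx": 0,"dy": 0,"dz": 0.002,"yaw": 0,"claw": 1},
  {"dx": 0,"dy": 0,"dz": 0,"yaw": 0,"claw": 1},
])

```text
time: 11.45
eef_pos: [512.2, -88.0, 48.4]
ee_rot: [0.0, -0.682, 0.732, -0.0]
contact_force: [0.4, 0.5, -3.8]
gripper_width: 45.3
```

step_arm([
  {"dx": 0,"dy": 0,"dz": 0.002,"yaw": 0,"claw": 1},
  {"dx": 0,"dy": 0,"dz": 0.002,"yaw": 0,"claw": 1},
  {"dx": 0,"dy": 0,"dz": 0.001,"yaw": 0,"claw": 1},
  {"dx": 0,"dy": 0,"dz": 0,"yaw": 0,"claw": 1},
  {"dx": 0,"dy": 0,"dz": 0,"yaw": 0,"claw": 1},
])

```text
time: 11.95
eef_pos: [512.4, -88.0, 44.3]
ee_rot: [0.0, -0.682, 0.732, -0.0]
contact_force: [-4.3, 2.1, 6.5]
gripper_width: 45.3
```

step_arm([
  {"dx": 0,"dy": 0,"dz": 0,"yaw": 0,"claw": -1},
  {"dx": 0,"dy": 0,"dz": 0,"yaw": 0,"claw": -1},
  {"dx": 0,"dy": 0,"dz": 0,"yaw": 0,"claw": -1},
  {"dx": 0,"dy": 0,"dz": -0.015,"yaw": 0,"claw": -1},
  {"dx": 0,"dy": 0,"dz": -0.03,"yaw": 0,"claw": -1},
])

```text
time: 12.45
eef_pos: [510.7, -88.2, 87.2]
ee_rot: [-0.002, -0.681, 0.732, 0.001]
contact_force: [-0.2, 0.6, 0.7]
gripper_width: 85.4
```

step_arm([
  {"dx": 0,"dy": 0,"dz": -0.035,"yaw": 0,"claw": -1},
  {"dx": 0,"dy": 0,"dz": -0.035,"yaw": 0,"claw": -1},
  {"dx": 0,"dy": 0,"dz": -0.03,"yaw": 0,"claw": -1},
  {"dx": 0,"dy": 0,"dz": -0.01,"yaw": 0,"claw": -1},
  {"dx": 0,"dy": 0,"dz": 0,"yaw": 0,"claw": -1},
])

```text
time: 12.95
eef_pos: [512.9, -88.1, 201.0]
ee_rot: [0.002, -0.682, 0.732, -0.001]
contact_force: [0.5, 0.3, -0.1]
gripper_width: 85.3
```

```bash
python3 - <<'E'
from h import *
np.set_printoptions(precision=1,suppress=True)
c=cam('wrist','w7.png');np.savez('w7.npz',**c)
plan((512.05,-87.9,95),176,1)
crop(c,220,150,400,300,4,'cw7.png')
E
```

```text
p [512.3 -87.9 198.9] hy 175.93 hx -94.07 tilt 0.07 q [ 0.2 -0.2 -0.2 -0.  -1.6 -0.3] F [-1.3 -0.4 -0.9] w 85.5 t 13.00
dx 0.0000 dy 0.0002 dz 0.1039 yaw -0.0013
```

View pics/w7.png

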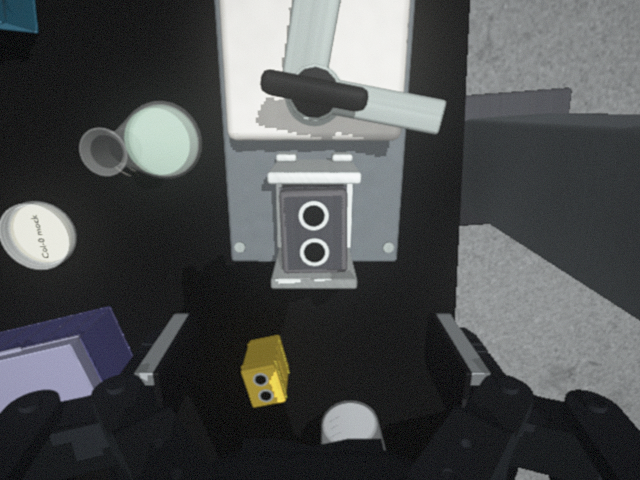

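View pics/cw7.png

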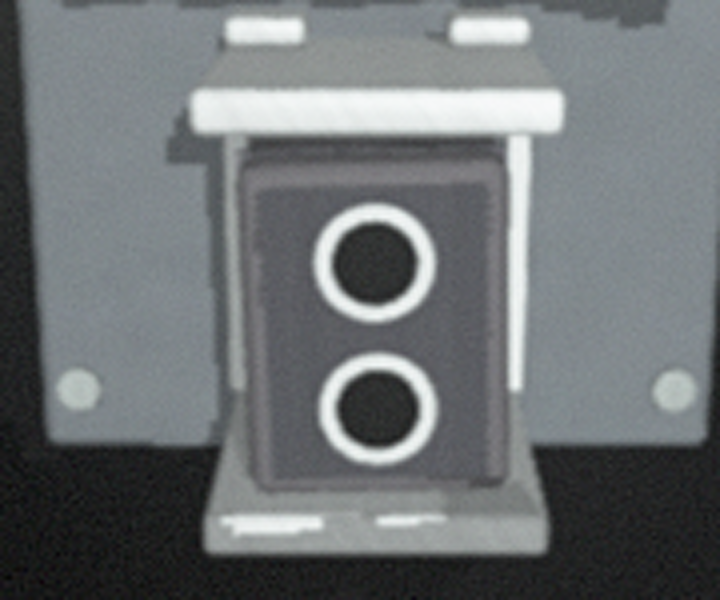

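The cassette stands inside the bay, squarely between the walls (face at (280..348, 187..272)). I check its height and measure the latch handle.

```bash
python3 - <<'E'
from h import *
np.set_printoptions(precision=1,suppress=True)
w=load('w7');v=load('w6')
D=cloud(w)
f=lambda c,s,l:np.array([(c[0]+x/s-.5+.5/s,c[1]+y/s-.5+.5/s) for x,y in l])
for (a,b) in [((196,202),(290,300)),((196,202),(326,340)),((264,269),(290,300)),((264,269),(328,342)),((230,236),(290,340))]:
    print('z',np.median(D[a[0]:a[1],b[0]:b[1],2]))
C=f((220,150),4,[(243,160),(503,155),(507,482),(252,488)]);P=plane(w,C,87);print('cass',P.mean(0),[np.linalg.norm(P[i]-P[i-1]) for i in range(4)])
pp=plane(w,[(313.8,215.7),(314.3,252.3)],87);print('ports mean',pp.mean(0))
crop(w,250,0,460,150,3,'cw7l.png');crop(v,220,0,500,160,2.8,'cw6l.png')
E
```

```text
z 87.8322857421641
z 87.7434864282458
z 87.89875922656151
z 87.83971726294465
z 87.81755161975332
cass [512.2 -89.6  87. ] [np.float64(58.515012988821425), np.float64(42.89071836825379), np.float64(58.19466436460261), np.float64(45.00874031388159)]
ports mean [512.  -87.5  87. ]
```

View pics/cw7l.png

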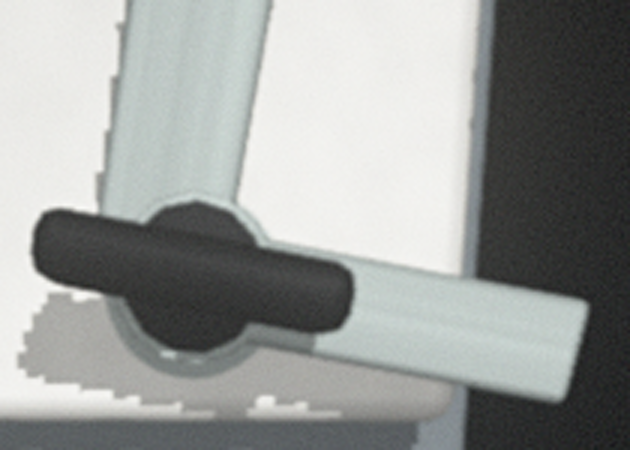

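View pics/cw6l.png

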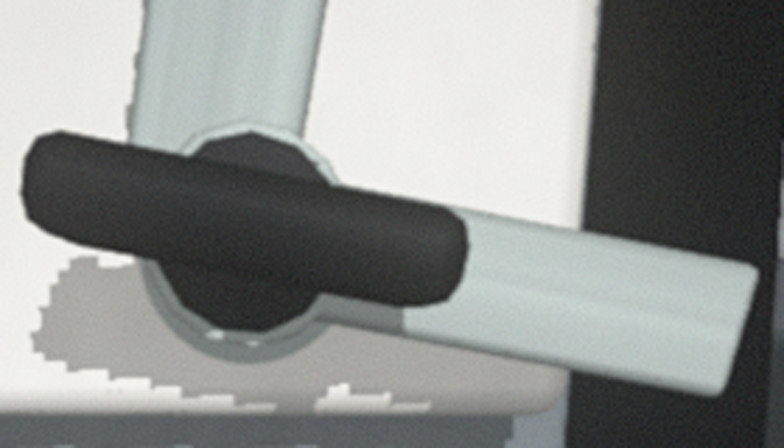

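The handle is a black bar from crop (33,245) to (353,297), centred at image (314,90). The tongue points towards the robot, rotated slightly anticlockwise (seen from above) from the unit's −x.

```bash
python3 - <<'E'
from h import *
np.set_printoptions(precision=1,suppress=True)
w=load('w7');v=load('w6')
f=lambda c,s,l:np.array([(c[0]+x/s-.5+.5/s,c[1]+y/s-.5+.5/s) for x,y in l])
for n,c,box,z in (('w7',w,(250,60,385,130),0),('w6',v,(220,35,400,130),0)):
    x0,y0,x1,y1=box
    g=cv2.cvtColor(c['color'],cv2.COLOR_RGB2GRAY)[y0:y1,x0:x1]
    m=(g<85).astype(np.uint8)
    # remove hub: keep long bar by opening with horizontal-ish? use ends instead
    k=max(cv2.findContours(m,cv2.RETR_EXTERNAL,cv2.CHAIN_APPROX_NONE)[0],key=cv2.contourArea).reshape(-1,2)+[x0,y0]
    print(n,cv2.contourArea(k),k.min(0),k.max(0))
W=f((250,0),3,[(33,245),(353,297),(62,209),(335,257),(50,282),(320,333)])
P=plane(w,W,132);print(P);print('ctr',P.mean(0))
for a,b in ((0,1),(2,3),(4,5)):
    d=P[b]-P[a];print(np.linalg.norm(d),np.degrees(np.arctan2(d[1],d[0])))
V=f((220,0),2.8,[(23,185),(468,258)])
Q=plane(v,V,132);print(Q,Q.mean(0));print(tri(w,W[0],v,V[0]),tri(w,W[1],v,V[1]))
T=f((250,0),3,[(588,305),(560,403),(270,243),(310,350)]);T=plane(w,T,98);print('tongue',T);d=(T[0]+T[1]-T[2]-T[3]);print(np.degrees(np.arctan2(d[1],d[0])))
D=cloud(w);print('depth handle',D[88:92,300:330].reshape(-1,3).mean(0),'tongue',np.median(D[105:115,390:420,2]))
yaw=np.radians(-4);e=np.array([-np.sin(yaw),np.cos(yaw)]);B=np.array([512.05,-87.9])
for dd in (80,82,83,85):print(dd,B-e*dd,B-e*(dd+110))
E
```

```text
w7 3117.5 [261  68] [367 117]
w6 6918.5 [228  48] [386 118]
[[ 532.2 -183.4  132. ]
 [ 479.1 -171.4  132. ]
 [ 526.8 -188.6  132. ]
 [ 481.9 -178.   132. ]
 [ 530.  -177.5  132. ]
 [ 484.9 -166.   132. ]]
ctr [ 505.8 -177.5  132. ]
54.433403611927616 167.26446549327173
46.09613195572661 166.64709955232325
46.527429070353776 165.80284642269922
[[ 532.  -183.1  132. ]
 [ 479.  -171.1  132. ]] [ 505.5 -177.1  132. ]
(array([ 532.8, -183.7,  127.6]), np.float64(0.22662833820358655)) (array([ 479.1, -171.3,  132.2]), np.float64(0.33176588554649616))
tongue [[ 428.7 -167.3   98. ]
 [ 433.7 -149.    98. ]
 [ 490.5 -183.1   98. ]
 [ 483.5 -162.8   98. ]]
165.17769549355694
depth handle [ 505.6 -177.6  133.8] tongue 98.2351516401004
80 [ 506.5 -167.7] [ 498.8 -277.4]
82 [ 506.3 -169.7] [ 498.7 -279.4]
83 [ 506.3 -170.7] [ 498.6 -280.4]
85 [ 506.1 -172.7] [ 498.4 -282.4]
```

```bash
python3 - <<'E'
from h import *
plan((505.7,-177.3,190),-104,10)
E
```

```text
p [512.3 -87.9 198.9] hy 175.93 hx -94.07 tilt 0.07 q [ 0.22 -0.18 -0.18 -0.   -1.57 -0.29] F [-1.3 -0.4 -0.9] w 85.5 t 13.00
dx 0.0090 dy 0.0000 dz 0.0009 yaw -0.1398
dx 0.0089 dy 0.0013 dz 0.0009 yaw -0.1398
dx 0.0086 dy 0.0025 dz 0.0009 yaw -0.1398
dx 0.0082 dy 0.0037 dz 0.0009 yaw -0.1398
dx 0.0076 dy 0.0048 dz 0.0009 yaw -0.1398
dx 0.0069 dy 0.0058 dz 0.0009 yaw -0.1398
dx 0.0060 dy 0.0067 dz 0.0009 yaw -0.1398
dx 0.0050 dy 0.0074 dz 0.0009 yaw -0.1398
dx 0.0039 dy 0.0081 dz 0.0009 yaw -0.1398
dx 0.0027 dy 0.0085 dz 0.0009 yaw -0.1398
```

step_arm([
  {"dx": 0.018,"dy": 0.0,"dz": 0,"yaw": -0.14,"claw": -1},
  {"dx": 0.018,"dy": 0.001,"dz": 0,"yaw": -0.14,"claw": -1},
  {"dx": 0.017,"dy": 0.004,"dz": 0,"yaw": -0.14,"claw": -1},
  {"dx": 0.016,"dy": 0.006,"dz": 0,"yaw": -0.14,"claw": -1},
  {"dx": 0.015,"dy": 0.009,"dz": 0,"yaw": -0.14,"claw": -1},
])

```text
time: 13.5
eef_pos: [508.9, -176.5, 196.3]
ee_rot: [0.001, 0.892, -0.451, -0.001]
contact_force: [-1.2, 1.0, -0.4]
gripper_width: 85.4
```

step_arm([
  {"dx": 0,"dy": 0,"dz": 0.002,"yaw": -0.14,"claw": -1},
  {"dx": 0,"dy": 0,"dz": 0.004,"yaw": -0.14,"claw": -1},
  {"dx": 0,"dy": 0,"dz": 0.004,"yaw": -0.14,"claw": -1},
  {"dx": 0,"dy": 0,"dz": 0,"yaw": -0.14,"claw": -1},
  {"dx": 0,"dy": 0,"dz": 0,"yaw": -0.138,"claw": -1},
])

```text
time: 14.0
eef_pos: [508.8, -175.9, 186.1]
ee_rot: [0.0, 0.993, -0.119, -0.002]
contact_force: [-0.9, -0.5, -0.0]
gripper_width: 85.6
```

```bash
python3 - <<'E'
from h import *
c=cam('wrist','w8.png');np.savez('w8.npz',**c)
plan((505.7,-177.3,104),-104,1)
E
```

```text
p [ 508.8 -175.9  186.3] hy -103.26 hx -13.26 tilt 0.19 q [ 0.04 -0.12 -0.15 -0.   -1.54  1.3 ] F [-0.6 -0.5 -0.8] w 85.3 t 14.05
dx -0.0027 dy 0.0021 dz 0.0823 yaw 0.0129
```

View pics/w8.png

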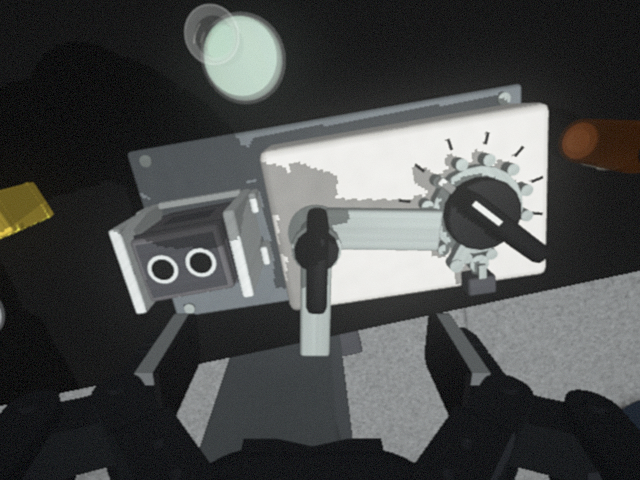

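The handle is in line with the tool's x (bar (317,208)–(317,313)), so the jaws will close across it. The dial's white pointer is at (487,210), its axis near (483,212). I check the handle centre before descending.

```bash
python3 - <<'E'
from h import *
np.set_printoptions(precision=1,suppress=True)
w=load('w8')
crop(w,270,180,370,370,3,'cw8.png')
crop(w,400,120,560,310,3.5,'cw8d.png')
print(proj(w,[[505.7,-177.3,132]]))
P=plane(w,[(317.5,208),(316.5,313),(317,260.5)],132);print(P,P[:2].mean(0)); d=P[1]-P[0];print(np.degrees(np.arctan2(d[1],d[0])))
print('dial',plane(w,[(472,203),(546,261)],118))
E
```

```text
[[316.2 270.9]]
[[ 539.5 -186.1  132. ]
 [ 480.8 -171.5  132. ]
 [ 511.5 -179.1  132. ]] [ 510.2 -178.8  132. ]
166.06975954805483
dial [[ 518.9 -268.4  118. ]
 [ 474.6 -306.   118. ]]
```

View pics/cw8.png

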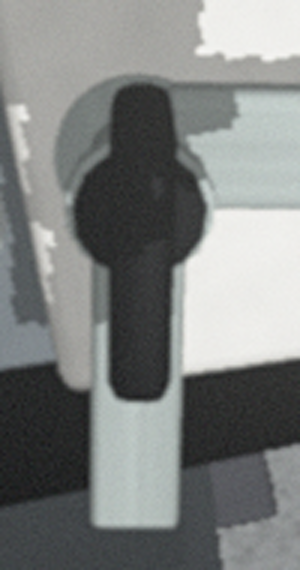

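View pics/cw8d.png

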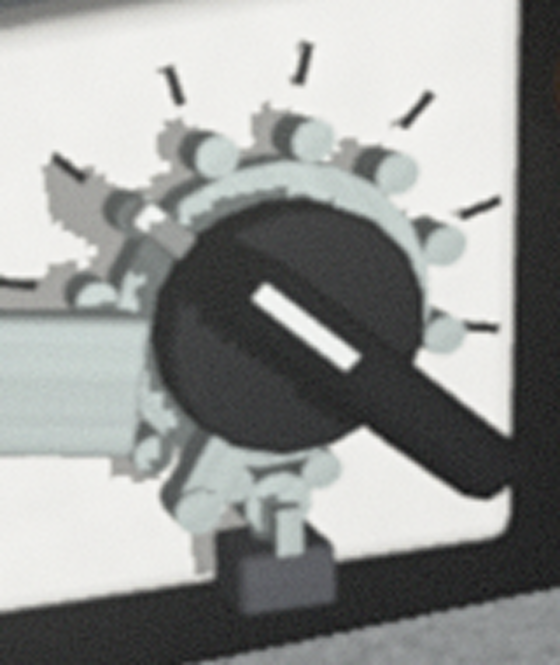

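step_arm([
  {"dx": -0.002,"dy": 0.002,"dz": 0.015,"yaw": 0.013,"claw": -1},
  {"dx": 0,"dy": 0,"dz": 0.025,"yaw": 0,"claw": -0.5},
  {"dx": 0,"dy": 0,"dz": 0.025,"yaw": 0,"claw": 0},
  {"dx": 0,"dy": 0,"dz": 0.015,"yaw": 0,"claw": 0},
  {"dx": 0,"dy": 0,"dz": 0.002,"yaw": 0,"claw": 0},
])

```text
time: 14.55
eef_pos: [505.6, -177.3, 103.3]
ee_rot: [0.0, 0.992, -0.129, -0.003]
contact_force: [-0.5, -0.0, 0.1]
gripper_width: 43.0
```

step_arm([
  {"dx": 0,"dy": 0,"dz": 0,"yaw": 0,"claw": 0.5},
  {"dx": 0,"dy": 0,"dz": 0,"yaw": 0,"claw": 1},
  {"dx": 0,"dy": 0,"dz": 0,"yaw": 0,"claw": 1},
  {"dx": 0,"dy": 0,"dz": 0,"yaw": 0,"claw": 1},
  {"dx": 0,"dy": 0,"dz": 0,"yaw": 0,"claw": 1},
])

```text
time: 15.05
eef_pos: [507.7, -178.2, 107.9]
ee_rot: [0.001, 0.992, -0.128, 0.001]
contact_force: [-2.1, -4.3, 4.8]
gripper_width: 10.6
```

```bash
python3 - <<'E'
from h import *
o=get_obs();print(o['torque'])
plan((506,-177.5,104),174.3,1)
E
```

```text
[-1.25698039  0.36660886 -0.02205216]
p [ 507.7 -178.2  107.9] hy -104.73 hx -14.73 tilt 0.15 q [ 0.04 -0.11 -0.28  0.   -1.39  1.28] F [-2.1 -4.3  4.8] w 10.6 t 15.05
dx -0.0018 dy -0.0002 dz 0.0039 yaw 1.4131
```

step_arm([
  {"dx": 0,"dy": 0,"dz": 0,"yaw": 0.1,"claw": 1},
  {"dx": 0,"dy": 0,"dz": 0,"yaw": 0.14,"claw": 1},
  {"dx": 0,"dy": 0,"dz": 0,"yaw": 0.14,"claw": 1},
  {"dx": 0,"dy": 0,"dz": 0,"yaw": 0.14,"claw": 1},
  {"dx": 0,"dy": 0,"dz": 0,"yaw": 0.14,"claw": 1},
])

```text
time: 15.55
eef_pos: [507.1, -179.1, 107.9]
ee_rot: [0.001, 0.895, -0.445, 0.001]
contact_force: [-4.0, -8.9, 5.0]
gripper_width: 11.1
```

step_arm([
  {"dx": 0,"dy": 0,"dz": 0,"yaw": 0.14,"claw": 1},
  {"dx": 0,"dy": 0,"dz": 0,"yaw": 0.14,"claw": 1},
  {"dx": 0,"dy": 0,"dz": 0,"yaw": 0.14,"claw": 1},
  {"dx": 0,"dy": 0,"dz": 0,"yaw": 0.14,"claw": 1},
  {"dx": 0,"dy": 0,"dz": 0,"yaw": 0.1,"claw": 1},
])

```text
time: 16.05
eef_pos: [506.0, -179.6, 107.9]
ee_rot: [-0.002, -0.703, 0.711, -0.001]
contact_force: [-8.0, -8.3, 6.8]
gripper_width: 11.1
```

step_arm([
  {"dx": 0,"dy": 0,"dz": 0,"yaw": 0.05,"claw": 1},
  {"dx": 0,"dy": 0,"dz": 0,"yaw": 0.02,"claw": 1},
  {"dx": 0,"dy": 0,"dz": 0,"yaw": 0,"claw": 1},
  {"dx": 0,"dy": 0,"dz": 0,"yaw": 0,"claw": 1},
  {"dx": 0,"dy": 0,"dz": 0,"yaw": 0,"claw": 1},
])

```text
time: 16.55
eef_pos: [505.9, -179.6, 107.9]
ee_rot: [-0.002, -0.679, 0.734, -0.001]
contact_force: [-7.7, -7.8, 6.9]
gripper_width: 10.7
```

```bash
python3 - <<'E'
from h import *
c=cam('wrist','w9.png')
o=get_obs();print(o['torque'])
plan((506,-177.5,104),174.3,1)
E
```

```text
[-2.62145146  2.43721187 -0.09217234]
p [ 505.9 -179.6  107.9] hy 175.57 hx -94.43 tilt 0.23 q [ 0.04 -0.11 -0.29  0.   -1.4  -0.11] F [-8.2 -7.6  8. ] w 10.7 t 16.60
dx -0.0021 dy 0.0001 dz 0.0039 yaw 0.0221
```

View pics/w9.png

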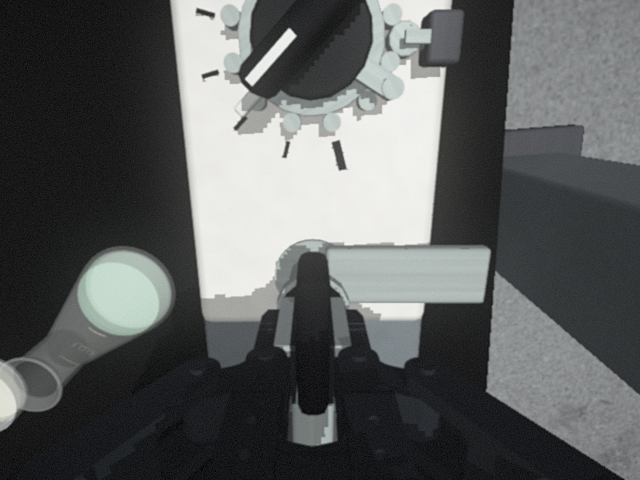

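The handle now lies in line with the cassette and the lower arm points to the robot side, clear of the dial. Yaw torque is only friction so far, so I push a little more to reach the stop.

step_arm([
  {"dx": 0,"dy": 0,"dz": 0,"yaw": 0.02,"claw": 1},
  {"dx": 0,"dy": 0,"dz": 0,"yaw": 0.02,"claw": 1},
  {"dx": 0,"dy": 0,"dz": 0,"yaw": 0.02,"claw": 1},
  {"dx": 0,"dy": 0,"dz": 0,"yaw": 0,"claw": 1},
  {"dx": 0,"dy": 0,"dz": 0,"yaw": 0,"claw": 1},
])

```text
time: 17.1
eef_pos: [505.9, -179.6, 107.9]
ee_rot: [-0.002, -0.658, 0.753, -0.001]
contact_force: [-9.0, -7.7, 7.1]
gripper_width: 11.0
```

```bash
python3 - <<'E'
from h import *
o=get_obs();print(o['torque'])
plan((506,-177.5,104),174.3,1)
E
```

```text
[-2.88433328  2.56651075  1.15694211]
p [ 505.9 -179.6  107.9] hy 172.28 hx -97.72 tilt 0.27 q [ 0.04 -0.11 -0.29  0.   -1.4  -0.17] F [-9.  -7.7  7.1] w 11.0 t 17.10
dx -0.0021 dy 0.0002 dz 0.0039 yaw -0.0353
```

The yaw torque rose to 1.16 N m, so the latch is at its stop. I ease off slightly, release and lift.

step_arm([
  {"dx": 0,"dy": 0,"dz": 0,"yaw": -0.025,"claw": 1},
  {"dx": 0,"dy": 0,"dz": 0,"yaw": 0,"claw": 0.5},
  {"dx": 0,"dy": 0,"dz": 0,"yaw": 0,"claw": 0},
  {"dx": 0,"dy": 0,"dz": 0,"yaw": 0,"claw": -0.2},
  {"dx": 0,"dy": 0,"dz": -0.02,"yaw": 0,"claw": -0.2},
])

```text
time: 17.6
eef_pos: [505.8, -176.5, 123.3]
ee_rot: [-0.001, -0.667, 0.745, 0.002]
contact_force: [0.3, 0.4, -0.1]
gripper_width: 51.3
```

step_arm([
  {"dx": 0,"dy": 0,"dz": -0.03,"yaw": 0,"claw": -1},
  {"dx": 0,"dy": 0,"dz": -0.03,"yaw": 0,"claw": -1},
  {"dx": 0,"dy": 0,"dz": -0.01,"yaw": 0,"claw": -1},
  {"dx": 0,"dy": 0,"dz": 0,"yaw": 0,"claw": -1},
  {"dx": 0,"dy": 0,"dz": 0,"yaw": 0,"claw": -1},
])

```text
time: 18.1
eef_pos: [507.0, -177.0, 195.0]
ee_rot: [-0.0, -0.667, 0.745, 0.001]
contact_force: [0.3, 0.0, -0.8]
gripper_width: 85.3
```

```bash
python3 - <<'E'
from h import *
c=cam('wrist','w10.png');np.savez('w10.npz',**c)
plan((497.5,-287,190),174.3,1)
E
```

```text
p [ 506.7 -177.1  194.5] hy 173.65 hx -96.35 tilt 0.14 q [ 0.04 -0.13 -0.14 -0.   -1.56 -0.15] F [ 0.  -0.3 -1.5] w 85.2 t 18.15
dx 0.1103 dy -0.0030 dz 0.0045 yaw -0.0114
```

View pics/w10.png

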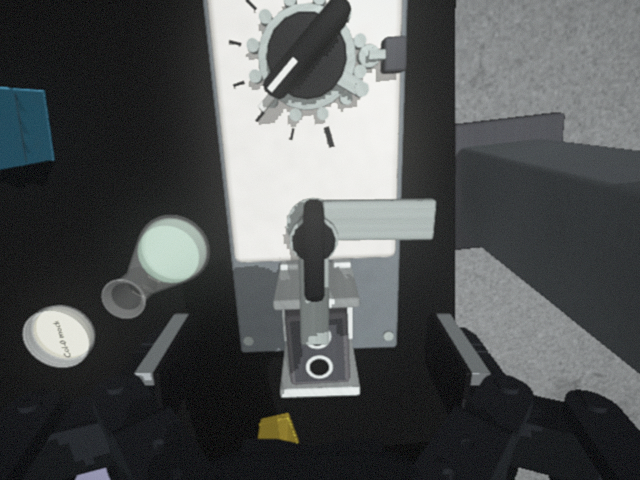

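The tongue lies over the cassette at (318,330), centred, with the cassette still seated. The dial handle runs from (342,5) to (274,92), with its white end at lower left (271,90), and the longest tick is at (329,137).

```bash
python3 - <<'E'
from h import *
np.set_printoptions(precision=1,suppress=True)
w=load('w10')
crop(w,210,0,410,160,4,'cw10.png')
E
```

```text
(no output)
```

View pics/cw10.png

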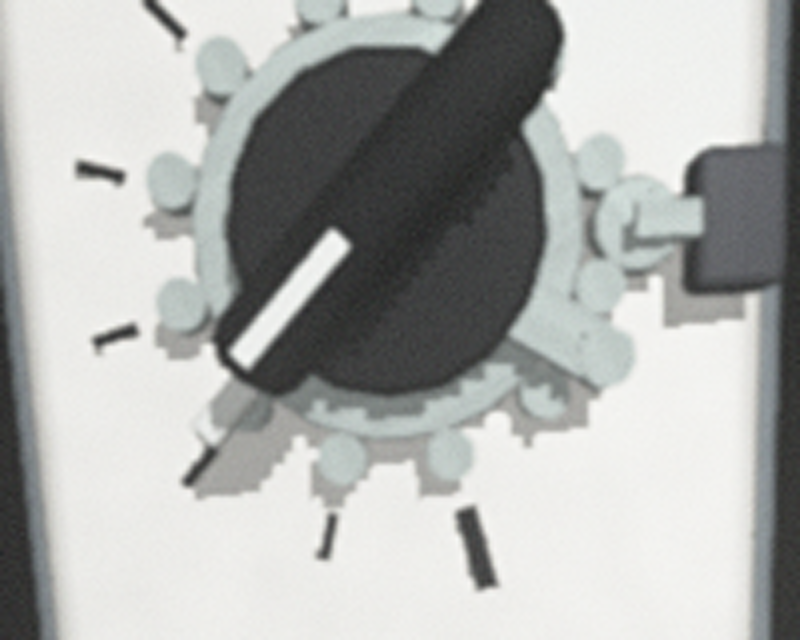

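```bash
python3 - <<'E'
from h import *
np.set_printoptions(precision=1,suppress=True)
w=load('w10')
f=lambda c,s,l:np.array([(c[0]+x/s-.5+.5/s,c[1]+y/s-.5+.5/s) for x,y in l])
H=lambda d:np.degrees(np.arctan2(d[1],d[0]))
P=plane(w,f((210,0),4,[(345,237),(243,362)]),118);print('mark',P,H(P[1]-P[0]))
E_=plane(w,f((210,0),4,[(220,340),(465,22)]),118);print('left edge',E_,H(E_[0]-E_[1]))
E2=plane(w,f((210,0),4,[(305,380),(560,60)]),118);print('right edge',E2,H(E2[0]-E2[1]))
e=plane(w,f((210,0),4,[(247,378)]),118);print('white end tip',e)
# disc rim? knob circle dark (z ~84)
for z in (80,84): print('knob ctr',plane(w,f((210,0),4,[(387,220)]),z))
# ticks on z=60
T=plane(w,f((210,0),4,[(165,18),(100,172),(115,338),(200,465),(327,535),(477,548)]),60);print(T)
# fit circle
A=np.c_[2*T[:,:2],np.ones(6)];s=np.linalg.lstsq(A,(T[:,:2]**2).sum(1),rcond=None)[0];print('circle ctr',s[:2],np.sqrt(s[2]+s[0]**2+s[1]**2))
C=s[:2];print([H(t[:2]-C) for t in T])
yaw=np.radians(-4);e=np.array([-np.sin(yaw),np.cos(yaw)]);print('from latch',np.array([506,-177.5])-e*110)
D=cloud(w);print('depth',np.median(D[60:75,285:300,2]),np.median(D[30:45,312:325,2]))
E
```

```text
mark [[ 503.4 -282.1  118. ]
 [ 518.5 -268.8  118. ]] 41.509400527405774
left edge [[ 521.1 -271.8  118. ]
 [ 485.7 -304.5  118. ]] 42.82440817837379
right edge [[ 510.7 -265.7  118. ]
 [ 474.4 -299.1  118. ]] 42.649540338118044
white end tip [[ 518.3 -266.8  118. ]]
knob ctr [[ 497.8 -288.3   80. ]]
knob ctr [[ 497.8 -287.8   84. ]]
[[ 528.7 -323.1   60. ]
 [ 542.5 -302.8   60. ]
 [ 544.3 -278.2   60. ]
 [ 533.4 -256.9   60. ]
 [ 513.6 -243.2   60. ]
 [ 488.3 -238.2   60. ]]
circle ctr [ 495.3 -287.6] 49.16249333589556
[np.float64(-46.68168541421712), np.float64(-17.832688904579992), np.float64(10.979947007571742), np.float64(38.96228456890832), np.float64(67.70782100004025), np.float64(98.08945031814848)]
from latch [ 498.3 -287.2]
depth 118.23779424963874 117.76858809385934
```

The dial axis is at (498,-287.4) and the pointer heading 42° means click 2. That leaves 90° clockwise to turn. Moving over the dial.

```bash
python3 - <<'E'
from h import *
plan((498,-287.4,170),132,5)
E
```

```text
p [ 506.7 -177.1  194.5] hy 173.65 hx -96.35 tilt 0.14 q [ 0.04 -0.13 -0.14 -0.   -1.56 -0.15] F [ 0.  -0.3 -1.5] w 85.2 t 18.15
dx 0.0221 dy -0.0007 dz 0.0049 yaw 0.1454
dx 0.0218 dy -0.0039 dz 0.0049 yaw 0.1454
dx 0.0210 dy -0.0070 dz 0.0049 yaw 0.1454
dx 0.0198 dy -0.0100 dz 0.0049 yaw 0.1454
dx 0.0181 dy -0.0127 dz 0.0049 yaw 0.1454
```

step_arm([
  {"dx": 0.022,"dy": -0.002,"dz": 0.002,"yaw": 0.145,"claw": -0.5},
  {"dx": 0.0215,"dy": -0.0055,"dz": 0.004,"yaw": 0.145,"claw": -0.2},
  {"dx": 0.0205,"dy": -0.0085,"dz": 0.006,"yaw": 0.145,"claw": 0},
  {"dx": 0.019,"dy": -0.0115,"dz": 0.006,"yaw": 0.145,"claw": 0},
  {"dx": 0.017,"dy": -0.014,"dz": 0.006,"yaw": 0.145,"claw": 0},
])

```text
time: 18.65
eef_pos: [505.7, -288.7, 170.2]
ee_rot: [-0.001, -0.356, 0.934, 0.001]
contact_force: [1.3, 0.4, -0.3]
gripper_width: 42.9
```

step_arm([
  {"dx": 0,"dy": 0,"dz": 0,"yaw": 0,"claw": 0},
  {"dx": 0,"dy": 0,"dz": 0,"yaw": 0,"claw": 0},
  {"dx": 0,"dy": 0,"dz": 0,"yaw": 0,"claw": 0},
  {"dx": 0,"dy": 0,"dz": 0,"yaw": 0,"claw": 0},
  {"dx": 0,"dy": 0,"dz": 0,"yaw": 0,"claw": 0},
])

```text
time: 19.15
eef_pos: [506.6, -287.6, 172.7]
ee_rot: [0.0, -0.36, 0.933, -0.0]
contact_force: [0.1, 0.4, 0.5]
gripper_width: 42.3
```

```bash
python3 - <<'E'
from h import *
c=cam('wrist','w11.png');np.savez('w11.npz',**c)
plan((498,-287.4,90),132,1)
print(proj(c,[[498,-287.4,118]]))
E
```

```text
p [ 506.5 -287.7  172.7] hy 132.17 hx -137.83 tilt 0.03 q [-0.17 -0.01 -0.07  0.   -1.51 -0.66] F [ 0.   0.2 -0.4] w 42.5 t 19.20
dx 0.0062 dy 0.0059 dz 0.0827 yaw 0.0030
[[322.68230453 255.27592768]]
```

View pics/w11.png

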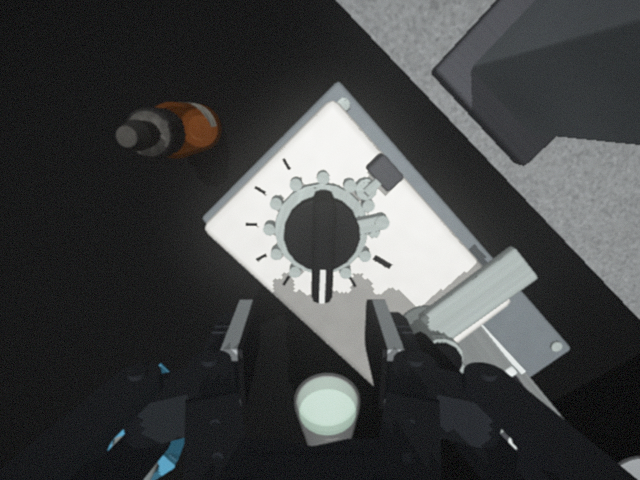

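The bar is upright at column 322 (rows 192–303), aligned with the tool's x, and the projected axis (322.7,255) falls on it. I correct the 8 mm offset and descend.

step_arm([
  {"dx": 0.006,"dy": 0.006,"dz": 0.01,"yaw": 0.003,"claw": 0},
  {"dx": 0,"dy": 0,"dz": 0.02,"yaw": 0,"claw": 0},
  {"dx": 0,"dy": 0,"dz": 0.025,"yaw": 0,"claw": 0},
  {"dx": 0,"dy": 0,"dz": 0.018,"yaw": 0,"claw": 0},
  {"dx": 0,"dy": 0,"dz": 0.009,"yaw": 0,"claw": 0},
])

```text
time: 19.7
eef_pos: [497.1, -287.2, 88.5]
ee_rot: [-0.001, -0.358, 0.934, 0.001]
contact_force: [0.3, -0.5, 0.1]
gripper_width: 42.7
```

step_arm([
  {"dx": 0,"dy": 0,"dz": 0,"yaw": 0,"claw": 0.5},
  {"dx": 0,"dy": 0,"dz": 0,"yaw": 0,"claw": 1},
  {"dx": 0,"dy": 0,"dz": 0,"yaw": 0,"claw": 1},
  {"dx": 0,"dy": 0,"dz": 0,"yaw": 0,"claw": 1},
  {"dx": 0,"dy": 0,"dz": 0,"yaw": 0,"claw": 1},
])

```text
time: 20.2
eef_pos: [498.1, -287.7, 91.7]
ee_rot: [0.0, -0.358, 0.934, -0.0]
contact_force: [-3.3, 4.6, 5.3]
gripper_width: 11.3
```

```bash
python3 - <<'E'
from h import *
o=get_obs();print(o['torque'])
plan((498,-287.4,90),42,1)
E
```

```text
[ 1.45283019  1.15800198 -0.1754715 ]
p [ 498.1 -287.7   91.7] hy 131.93 hx -138.07 tilt 0.07 q [-0.18  0.   -0.21  0.   -1.36 -0.66] F [-3.3  4.6  5.3] w 11.3 t 20.20
dx -0.0001 dy 0.0003 dz 0.0017 yaw 1.5696
```

step_arm([
  {"dx": 0,"dy": 0,"dz": 0,"yaw": 0.1,"claw": 1},
  {"dx": 0,"dy": 0,"dz": 0,"yaw": 0.13,"claw": 1},
  {"dx": 0,"dy": 0,"dz": 0,"yaw": 0.13,"claw": 1},
  {"dx": 0,"dy": 0,"dz": 0,"yaw": 0.13,"claw": 1},
  {"dx": 0,"dy": 0,"dz": 0,"yaw": 0.13,"claw": 1},
])

```text
time: 20.7
eef_pos: [498.1, -287.8, 91.7]
ee_rot: [0.0, -0.054, 0.999, -0.0]
contact_force: [-2.7, 3.5, 4.6]
gripper_width: 11.0
```

step_arm([
  {"dx": 0,"dy": 0,"dz": 0,"yaw": 0.13,"claw": 1},
  {"dx": 0,"dy": 0,"dz": 0,"yaw": 0.13,"claw": 1},
  {"dx": 0,"dy": 0,"dz": 0,"yaw": 0.13,"claw": 1},
  {"dx": 0,"dy": 0,"dz": 0,"yaw": 0.13,"claw": 1},
  {"dx": 0,"dy": 0,"dz": 0,"yaw": 0.13,"claw": 1},
])

```text
time: 21.2
eef_pos: [498.1, -287.8, 91.7]
ee_rot: [0.001, 0.268, 0.963, -0.0]
contact_force: [-3.0, 5.0, 6.4]
gripper_width: 11.1
```

step_arm([
  {"dx": 0,"dy": 0,"dz": 0,"yaw": 0.13,"claw": 1},
  {"dx": 0,"dy": 0,"dz": 0,"yaw": 0.1,"claw": 1},
  {"dx": 0,"dy": 0,"dz": 0,"yaw": 0.05,"claw": 1},
  {"dx": 0,"dy": 0,"dz": 0,"yaw": 0.02,"claw": 1},
  {"dx": 0,"dy": 0,"dz": 0,"yaw": 0,"claw": 1},
])

```text
time: 21.7
eef_pos: [498.1, -287.8, 91.7]
ee_rot: [0.001, 0.407, 0.913, -0.0]
contact_force: [-3.0, 3.8, 5.3]
gripper_width: 11.2
```

```bash
python3 - <<'E'
from h import *
c=cam('wrist','w12.png')
o=get_obs();print(o['torque'])
plan((498,-287.4,90),42,1)
E
```

```text
[ 1.29403114  1.27234126 -0.24119297]
p [ 498.1 -287.8   91.7] hy 41.97 hx 131.97 tilt 0.06 q [-0.18  0.   -0.21  0.   -1.36 -2.23] F [-3.6  4.6  5.3] w 11.2 t 21.75
dx 0.0003 dy 0.0002 dz 0.0017 yaw -0.0005
```

View pics/w12.png

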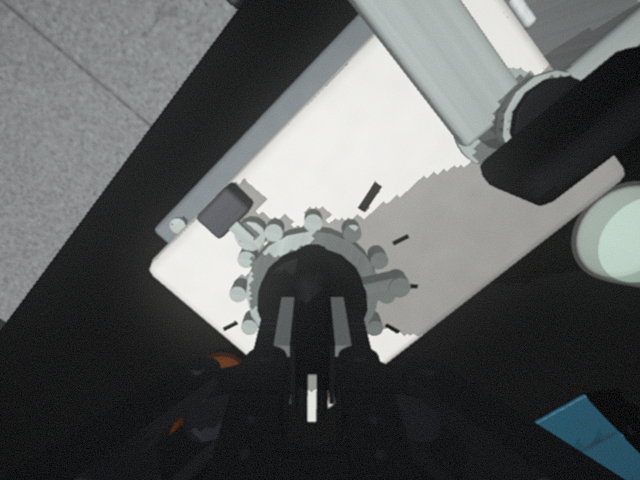

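The tool turned the full 90° and the pointer end (312,397) is still between the jaws. I release, lift clear and check.

step_arm([
  {"dx": 0,"dy": 0,"dz": 0,"yaw": 0,"claw": 0.6},
  {"dx": 0,"dy": 0,"dz": 0,"yaw": 0,"claw": 0.2},
  {"dx": 0,"dy": 0,"dz": 0,"yaw": 0,"claw": 0},
  {"dx": 0,"dy": 0,"dz": 0,"yaw": 0,"claw": 0},
  {"dx": 0,"dy": 0,"dz": -0.02,"yaw": 0,"claw": 0},
])

```text
time: 22.25
eef_pos: [496.4, -287.1, 107.3]
ee_rot: [-0.003, 0.407, 0.913, -0.0]
contact_force: [0.2, -0.3, -0.1]
gripper_width: 42.8
```

step_arm([
  {"dx": 0,"dy": 0,"dz": -0.035,"yaw": 0,"claw": 0},
  {"dx": 0,"dy": 0,"dz": -0.04,"yaw": 0,"claw": 0},
  {"dx": 0,"dy": 0,"dz": -0.02,"yaw": 0,"claw": 0},
  {"dx": 0,"dy": 0,"dz": 0,"yaw": 0,"claw": 0},
  {"dx": 0,"dy": 0,"dz": 0,"yaw": 0,"claw": 0},
])

```text
time: 22.75
eef_pos: [498.0, -287.6, 205.2]
ee_rot: [0.0, 0.407, 0.913, 0.0]
contact_force: [0.3, 0.7, -1.6]
gripper_width: 43.0
```

```bash
python3 - <<'E'
from h import *
c=cam('wrist','w13.png');np.savez('w13.npz',**c)
crop(c,220,100,460,320,3.3,'cw13.png')
s=cam('scene','s13.png');crop(s,150,160,350,280,4,'cs13a.png');crop(s,290,250,470,400,4,'cs13b.png')
plan((498,-287.4,90),42,1)
E
```

```text
p [ 497.5 -287.5  203.8] hy 41.98 hx 131.98 tilt 0.13 q [-0.18 -0.03 -0.03 -0.   -1.57 -2.23] F [ 0.1 -0.5  0.2] w 42.5 t 22.85
dx -0.0003 dy 0.0005 dz 0.1138 yaw -0.0004
```

View pics/w13.png

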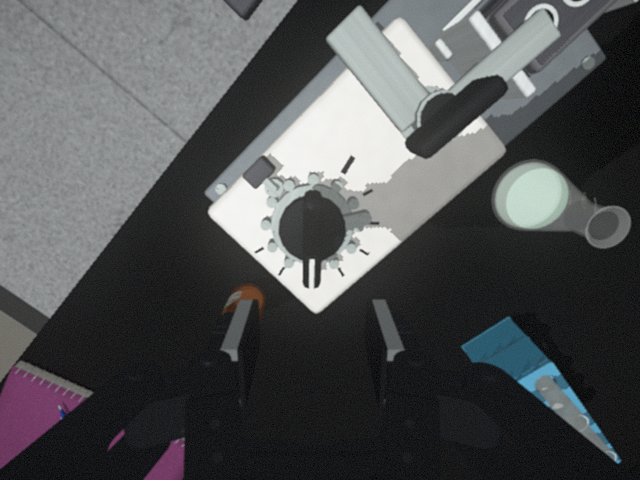

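View pics/s13.png

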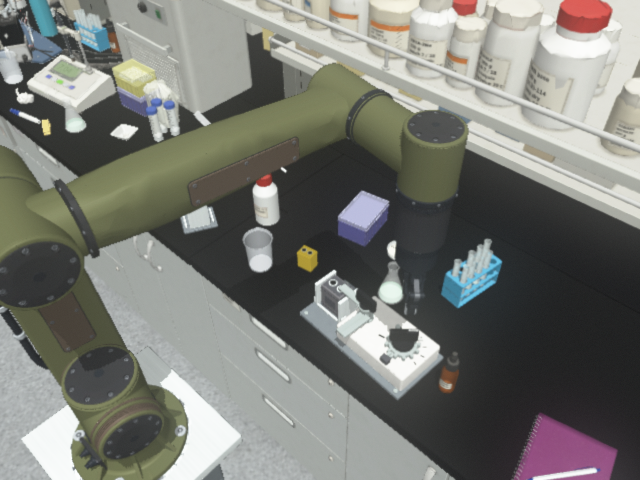

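View pics/cw13.png

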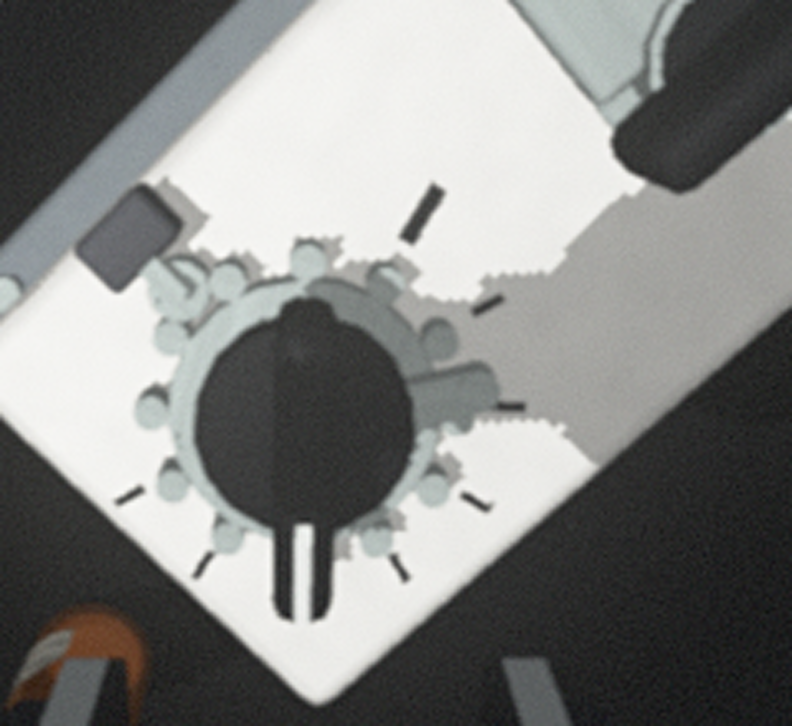

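The pointer (crop (303,570)) covers the fifth tick: the long tick 0 is at (423,213), ticks 1–4 run to (399,566), and 6 and 7 lie beyond at (203,566) and (129,495). The scene view shows all bystanders standing in their places. Last numeric checks follow.

```bash
python3 - <<'E'
from h import *
np.set_printoptions(precision=1,suppress=True)
w=load('w13');H=lambda d:np.degrees(np.arctan2(d[1],d[0]))
crop(w,390,0,620,170,3.3,'cw13l.png')
P=plane(w,[(312,287),(311.5,262)],118);print('pointer',H(P[0]-P[1]),'want',105-150-4)
P=plane(w,[(413,150),(503,83)],132);print('latch',P,H(P[1]-P[0]),'stop at',176-91.7)
D=cloud(w);print('cassette top z',np.median(D[28:36,505:520,2]),np.median(D[2:6,520:545,2]))
s0=load('scene0')['color'];s1=cv2.imread('pics/s13.png')[:,:,::-1]
d=np.abs(s0.astype(int)-s1).sum(2)>90
for n,(x,y,r) in dict(beaker=(258,250,18),dropper=(449,372,18),flask=(390,285,14),squeeze=(266,205,14),yellow=(307,258,12)).items(): print(n,d[y-r:y+r,x-r:x+r].mean().round(3))
E
```

```text
pointer -46.98573661876886 want -49
latch [[ 498.4 -206.5  132. ]
 [ 508.2 -152.5  132. ]] 79.71146664867354 stop at 84.3
cassette top z 94.73494770573852 87.93907754986577
beaker 0.0
dropper 0.0
flask 0.011
squeeze 0.0
yellow 0.359
```

View pics/cw13l.png

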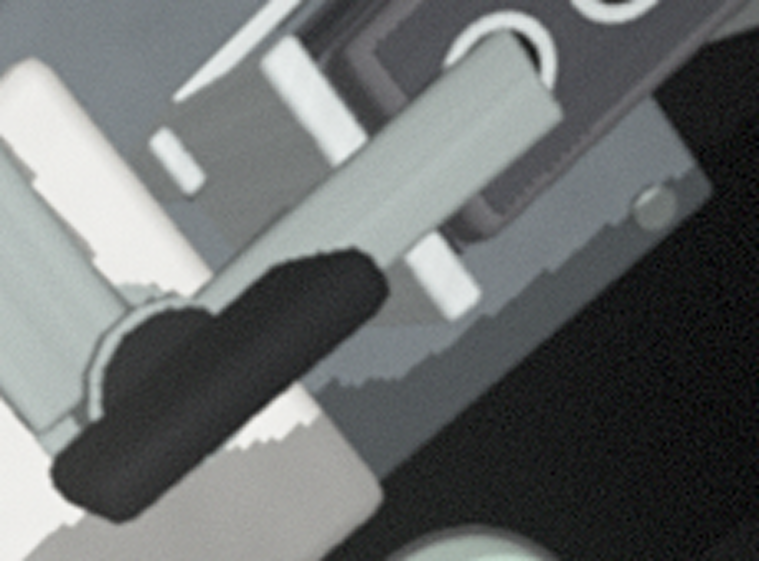

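View pics/cs13b.png

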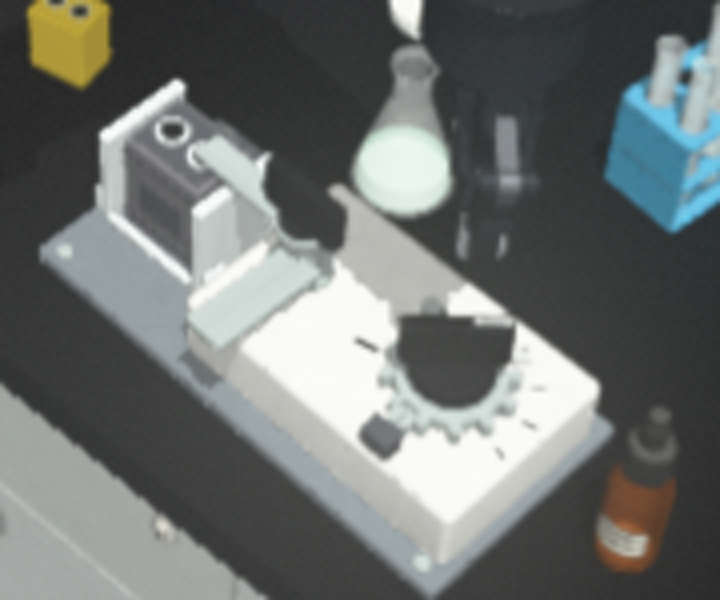

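The tongue lies over the cassette, the latch is closed, and the yellow block is only shaded (same pixels). The gripper is clear of everything, so I hand in.

```bash
python3 -c "
from h import *
print(order.close_job())"
```

```text
the job is handed in; nothing more can be done
None
```

The job is done as asked, in the order asked, and handed in at about 23 s of the 72 s allowed. No verdict was reported.

- **Cassette:** I took it from the stand by its ends, set it upright on the worktop, took it again across its 46 mm width and set it down in the bay. Its top measured level at about 87.8 mm, against 87 mm nominal; the depth camera had been reading up to 1 mm high.
- **Latch:** I turned it clockwise until the torque rose to 1.16 N m at its stop. The tongue lies over the cassette.
- **Dial:** It started at click 2 and I turned it 90° clockwise. The pointer covers the fifth tick, measured at −47° against −49° expected.
- **Bystanders:** The before and after scene pictures showed no change at the beaker, squeeze bottle and dropper bottle, and about 1% of pixels at the flask. The gripper was clear of everything at the end.

Two checks disagreed:
- **Latch angle:** The rough image reading of the closed handle was 79.7°, against 84.3° expected at the stop. It errs to the closed side; I think it is oblique-view error.
- **Yellow block:** It showed a brightness change in the scene picture. It sits at the same pixels, so I take it to be the arm's shadow.

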